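# Get the boxed-in V-block out of the tote for drilling

### The arm

A 6-joint arm with a two-finger parallel gripper is mounted at the origin on the work surface. World frame = base frame: x ahead of the robot, y to its left, z up, the work surface at z = 0. Lengths are in mm, angles in rad, forces in N, time in s.
With the tool pointing down it reaches from about 325 to 775 mm from the base axis. Payload 5.5 kg.
Tool frame: the origin (TCP) lies midway between the tips of the shut fingers; the grasp point (between the pads) lies 19 mm behind it; z points along the fingers, y is the direction in which the jaws open and shut (so a half turn about z gives the same grasp; the last joint's range is limited). The gripper opens to 85 mm and grips with 20 to 120 N. Pads are 22 mm wide; open, the fingers measure 114 mm over their backs; the gripper's body (76 mm by 85 mm) begins 54 mm behind the grasp point. The pads swing forward as they close: fully open they stand 13 mm farther back than shut.
Start: joints at [1.162, 0.091, 1.231, -0, 1.82, -0.057], TCP at [206.758, 563.265, 231.275] pointing down, gripper open.
Joint ranges: [-2.87, 2.87], [-0.86, 2.18], [0.17, 2.46], [-1.51, 4.65], [0.06, 2.69], [-2.65, 2.65]. Speed limits (rad/s): [2.57, 2.57, 3.01, 3.14, 3.14, 3.14].

### API

Orientations are given as a unit quaternion [w, x, y, z].
In Python, from workcell import manip gives the robot as it stands. The module is installed in compiled form; this text tells all that it offers.
- The arm moves only by the tool step_arm, never from a script. Its arguments are lists of equal length, an entry for each row: "grip": the closure, from -1 (fully open) to 1 (shut); "linear": the shift along the tool's x, y, z in m, a list of three; "angular": the turn, a rotation vector about the tool's x, y, z in degrees, a list of three. In form: {"grip": [grip, ...], "linear": [[tx, ty, tz], ...], "angular": [[ax, ay, az], ...]}. A call has exactly 10 rows; each row shifts and turns the pose as measured when the row begins, along the tool's axes as they then stand; what a row does not reach is not made up. A row lasts 1/8 s, in which the tool goes at most 62.5 mm and 10.7 degrees, less where a joint would pass 70% of its speed; a pose out of reach is approached as far as the arm can. A call is refused whole if a number of a shift passes 0.0625 or a number of a turn 10.7, either way. A call with a gripper value outside its range is refused whole. The fingers move at their own pace and stop on an object; the grip force is fixed at half the most. Time passes only in rows, so rows that do not move let the fingers close, or fill a call up. It gives the time, the measured TCP pose, the force and the opening at its end, in the units of the state.
- manip.sense(): the state, without advancing time (a new reading comes with each control period).
- manip.capture(name): name is "scene" or "side" or "wrist"; returns a dict with "image" (400x640x3 uint8, red, green, blue), "fovy" (degrees; the focal length in pixels is half the picture's height over the tangent of half this angle, whatever the lens; pixels are square), "cx", "cy" (the principal point, pixels), "R" (3x3) and "t" (3): a world point X has camera coordinates R X + t. Camera axes: x right, y down, z forward; pixel columns grow to the right and rows downward; lengths in mm; the calibration is good to about 2 mm. The wrist camera is an equidistant fisheye: a pixel r from the principal point sees the ray r / f radians off the axis. A picture is of the moment at which its call begins. There is no depth.
- manip.sign_off(): hands the job in, once; it reports no verdict.
The state is a dict: "t": time; "joint_positions": joint angles; "joint_vel": joint speeds; "tau": joint torques, N m; "tcp_pos": TCP position; "tool_rot": TCP orientation; "ft_force": force on the tool from outside, world axes, zero at the start; "ft_torque": the same for the moment, N m; "opening": opening from 0.0 (shut) to 1.0 (fully open).
Only numpy, scipy, OpenCV 4.12 (cv2) and the standard library are available. Lean on these libraries where they do the work, as an engineer would, in place of code of your own. Each camera call takes 0.05 s, during which the arm holds its last target. There are 200 camera calls.

### The job

The V-block at the back of the tote is needed on the slotted steel plate, but it is boxed in: first stand the little vise and the T-bracket over on the cork mat, then slide the tote's divider by its tab about 5 cm forward into the space they left, and set the V-block upright in the middle of the plate with its groove along the plate's slots. Then slide the divider back to its stop and put the vise and the bracket back in the tote, each on the very spot it came from and square in the tote as before. Leave the step block where it lies.

Things in the scene. Friction and masses are not known exactly. Their poses are not given: they have to be found in the camera images.
- tote: Fixed open plywood tote, 212 (x) by 242 (y) by 45 mm high (side strips 50), walls and floor 6. Origin: centre of underside, on the bench (z = 0). x points from front bay (near the robot) to back bay. Vise and bracket stand in front at y +55 and -55, x -48 mm; V-block and step block lie behind the divider at y +55 and -55, x +40, 60 mm from centre to back wall. Left or right varies. Yaw within 0.2.
- divider (a joint): How far the divider is slid forward (tote -x, towards the robot), m: 0 = at its back stop, 0.085 = farthest; starts at 0 to 0.006. It is a 6 mm aluminium panel along tote y, top 47 mm above the bench, mid-plane at tote x = +10 mm when at 0, then only about 7 mm before the V-block. Stays where left; about 2 N slides it. Vise and bracket stand 3 to 11 mm in front of it and block it.
- divider_tab (a point): Middle of the divider's black grip tab, 61 mm above the bench. The tab rises from the middle of the divider's upper edge: 10 mm thick (along tote x), 34 mm wide (along tote y), its top 75 mm above the bench. Moves with the divider; its axes are the tote's.
- vblock: Steel V-block, 0.5 kg, 40 (x) by 90 (y) by 32 mm high, a V groove all along the top, running along its y. Origin: centre of the underside. Lies with its y along the tote's y; grip it across its 40 mm width (x).
- stepblock: Steel step block, 0.5 kg, 40 (x) by 90 (y) mm, a stair of five steps from 12 to 32 mm high along its y. Origin: centre of the underside. Stays where it is.
- vise: Small dark steel machine vise, 0.6 kg, 84 (x) by 50 (y) by 44 mm high: base 18 mm high, two jaws 50 mm wide, the movable one near the middle (22 mm in x), a screw towards its -x. Origin: centre of the underside. Stands with its x along the tote's x; grip it across its 50 mm width (y), at the middle.
- bracket: Aluminium inverted-T bracket, 0.35 kg: base 84 (x) by 50 (y) by 10 mm, an upright web 12 mm thick along its x in the middle, top 47 mm above the underside. Origin: centre of the underside. Stands with its x along the tote's x; grip it by the web (across y).
- mat: Cork mat, 200 by 200 by 4 mm, fixed on the bench to one side of the tote. Origin: centre of its underside; top 4 mm above. Room for the vise and bracket side by side, 100 mm apart in y; a small loose steel collar (28 mm across, 14 high) lies in its +x +y corner.
- plate: Dark steel set-up plate, 160 by 160 by 16 mm, fixed on the bench on the other side of the tote, with four slots in its top along its y (flush: the top is flat). Origin: centre of its underside; top 16 mm above. A small loose brass collar (24 mm across, 15 high) lies in its +x +y corner.
Not all that is in view belongs to the job. What is shaped like the stepblock but blue is not meant. What is meant by the plate is not green, and is the larger of those in its own colour.

How it is judged:
By the outcome, as a careful person would: the job done as asked, in the order asked, and still so for the second after the job is handed in, with the robot touching nothing.
It also fails if it takes over 141 s, if anything falls off the work surface, if the arm or the gripper's body presses on something with over 40 N, if the wrist force passes 120 N, or if a joint passes its speed limit or range.

## Working session

There is one attempt and no reset: what is moved stays moved. The work goes in short steps, Python scripts to look and compute and a tool call to move; the robot and the scene stay as the last step left them, time stands still between calls to the robot, and variables do not carry over. Pictures are saved under pics/ and viewed, about 12 in all and at most 16, crops included, and the job is handed in when it is done.

Besides the shell and the picture viewer there is one more tool, called by a JSON object that holds its "name" and its "arguments". step_arm: Moves the arm, as the interface text tells. Its arguments: {"type":"object","properties":{"grip":{"type":"array","items":{"type":"number"}},"linear":{"type":"array","items":{"type":"array","items":{"type":"number"}}},"angular":{"type":"array","items":{"type":"array","items":{"type":"number"}}}},"required":["grip","linear","angular"]}

```bash
mkdir -p pics
cat > h.py <<'E'
import numpy as np, cv2
from workcell import manip
def cap(n,fn=None):
    c=manip.capture(n); c['f']=200/np.tan(np.radians(c['fovy'])/2); c['n']=n
    c['R']=np.array(c['R']); c['t']=np.array(c['t'])
    if fn: cv2.imwrite('pics/'+fn+'.png',c['image'][:,:,::-1])
    return c
def ray(c,u,v):
    a=np.array([u-c['cx'],v-c['cy']])/c['f']
    if c['n']=='wrist':
        r=np.hypot(*a); d=np.array([*(a/max(r,1e-9)*np.sin(r)),np.cos(r)])
    else: d=np.array([*a,1.])
    return -c['R'].T@c['t'], c['R'].T@d
def onz(c,u,v,z):
    o,d=ray(c,u,v); return o+d*(z-o[2])/d[2]
def proj(c,X):
    p=c['R']@np.array(X,float)+c['t']
    if c['n']=='wrist':
        r=np.hypot(p[0],p[1]); th=np.arctan2(r,p[2]); a=p[:2]/max(r,1e-9)*th
    else: a=p[:2]/p[2]
    return a*c['f']+[c['cx'],c['cy']]
E
python3 - <<'E'
from h import *
s=manip.sense(); print({k:np.round(v,3) for k,v in s.items()})
for n in ('scene','side','wrist'):
    c=cap(n,n+'0'); print(n,c['fovy'],c['cx'],c['cy'],np.round(-c['R'].T@c['t']),np.round(c['R'],2).tolist())
E
```

```text
{'t': np.float64(0.0), 'joint_positions': array([ 1.162,  0.092,  1.232,  0.   ,  1.82 , -0.057]), 'joint_vel': array([-0.001, -0.002, -0.002, -0.001,  0.002,  0.   ]), 'tau': array([ 4.0000e-03, -4.5871e+01, -4.1804e+01,  0.0000e+00,  1.1000e-02,
        0.0000e+00]), 'tcp_pos': array([206.623, 563.011, 230.135]), 'tool_rot': array([-0.   ,  0.175,  0.985, -0.001]), 'ft_force': array([ 0.41 , -0.071, -0.169]), 'ft_torque': array([ 0.005, -0.034, -0.05 ]), 'opening': np.float64(1.005)}
scene 54.84660805823783 320.3590785131078 204.46650807304349 [1148. -240.  799.] [[0.17, 0.99, -0.02], [0.72, -0.14, -0.68], [-0.67, 0.1, -0.73]]
side 42.67897290842346 313.7279580105417 197.3152066608641 [ -284. -1284.  1077.] [[0.84, -0.55, -0.01], [-0.33, -0.49, -0.81], [0.43, 0.68, -0.59]]
wrist 65.70646984690485 314.0120487990646 202.51444647050826 [133. 591. 373.] [[0.34, 0.94, -0.0], [0.89, -0.33, 0.31], [0.29, -0.11, -0.95]]
```

View pics/scene0.png

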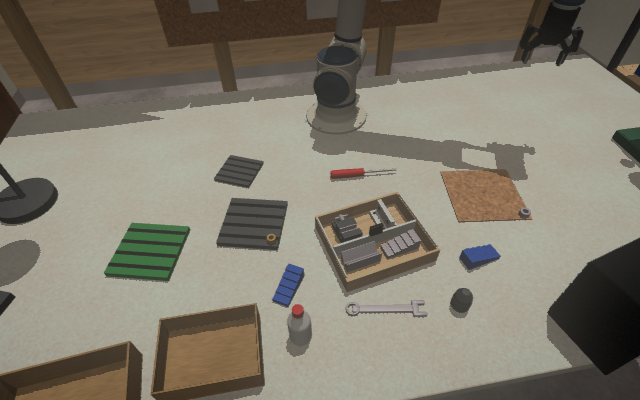

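View pics/side0.png

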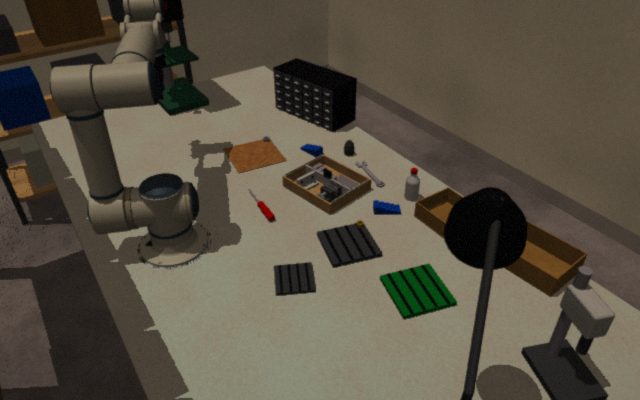

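Scene view: the tote is centred near (377,238), with the vise at (347,225), the bracket at (385,215), the V-block at (360,255), the step block at (400,243) and the tab at (376,229). The cork mat is near (485,195), and the larger grey plate is near (253,223) with its brass collar at (271,238). The small grey plate, green plate and blue step blocks are decoys. I'll get rough positions first.

Run:
```python
from h import *
c=cap('scene')
P=lambda u,v,z:np.round(onz(c,u,v,z)).tolist()
print('tote',[P(u,v,48) for u,v in ((316,222),(400,195),(438,246),(350,278))])
print('plate',[P(u,v,16) for u,v in ((231,198),(288,200),(282,247),(218,245))])
print('mat',[P(u,v,4) for u,v in ((440,171),(508,169),(531,219),(457,221))])
print('tab',P(376,229,61))
```

```text
tote [[518.0, -158.0, 48.0], [466.0, 81.0, 48.0], [646.0, 118.0, 48.0], [695.0, -109.0, 48.0]]
plate [[359.0, -376.0, 16.0], [397.0, -218.0, 16.0], [556.0, -252.0, 16.0], [520.0, -411.0, 16.0]]
mat [[351.0, 250.0, 4.0], [382.0, 454.0, 4.0], [578.0, 416.0, 4.0], [548.0, 220.0, 4.0]]
tab [578.0, -18.0, 61.0]
```

```bash
cat >> h.py <<'E'
from scipy.spatial.transform import Rotation as Ro
def down(a):  # tool pointing down, tool y at world angle a (deg)
    a=np.radians(a); y=np.array([np.cos(a),np.sin(a),0]); z=np.array([0,0,-1.])
    return Ro.from_matrix(np.column_stack([np.cross(y,z),y,z]))
def go(p,a,n,start=None):
    """print n rows from the measured (or given) pose to TCP p, jaw angle a"""
    if start is None:
        s=manip.sense(); w=s['tool_rot']; R=Ro.from_quat([w[1],w[2],w[3],w[0]]); q=np.array(s['tcp_pos'])
    else: q=np.array(start[0],float); R=down(start[1])
    rv=(R.inv()*down(a)).as_rotvec()/n; d=(np.array(p,float)-q)/n/1000
    L=[];
    for i in range(n):
        L.append((np.round(R.inv().apply(d),4)+0.0).tolist()); R=R*Ro.from_rotvec(rv)
    print('from',np.round(q,1),'n',n); print('ang',np.round(np.degrees(rv),2).tolist())
    print('lin',L)
E
python3 -c "
from h import *
go([545,-5,290],102,20)"
```

```text
from [206.7 563.1 230.6] n 20
ang [-0.0, -0.0, -1.61]
lin [[-0.0257, -0.0208, -0.0029], [-0.0251, -0.0216, -0.0029], [-0.0245, -0.0222, -0.0029], [-0.0238, -0.0229, -0.0029], [-0.0232, -0.0236, -0.003], [-0.0225, -0.0242, -0.003], [-0.0218, -0.0248, -0.003], [-0.0211, -0.0254, -0.003], [-0.0204, -0.026, -0.003], [-0.0196, -0.0266, -0.003], [-0.0189, -0.0271, -0.003], [-0.0181, -0.0277, -0.003], [-0.0173, -0.0281, -0.003], [-0.0165, -0.0286, -0.003], [-0.0157, -0.0291, -0.003], [-0.0149, -0.0295, -0.003], [-0.0141, -0.0299, -0.003], [-0.0132, -0.0303, -0.003], [-0.0124, -0.0307, -0.003], [-0.0115, -0.031, -0.003]]
```

{"name": "step_arm", "arguments": {"grip": [-1, -1, -1, -1, -1, -1, -1, -1, -1, -1], "linear": [[-0.0257, -0.0208, -0.003], [-0.025, -0.0216, -0.003], [-0.0245, -0.0222, -0.003], [-0.0238, -0.023, -0.003], [-0.0232, -0.0236, -0.003], [-0.0225, -0.0242, -0.003], [-0.0218, -0.0248, -0.003], [-0.021, -0.0254, -0.003], [-0.0204, -0.026, -0.003], [-0.0196, -0.0266, -0.003]], "angular": [[0, 0, -1.6], [0, 0, -1.6], [0, 0, -1.6], [0, 0, -1.6], [0, 0, -1.6], [0, 0, -1.6], [0, 0, -1.6], [0, 0, -1.6], [0, 0, -1.6], [0, 0, -1.6]]}}

```text
t: 1.45
tcp_pos: [380.0, 272.0, 258.6]
tool_rot: [-0.001, 0.029, 1.0, -0.003]
ft_force: [0.4, 0.3, 0.1]
opening: 1.001
```

{"name": "step_arm", "arguments": {"grip": [-1, -1, -1, -1, -1, -1, -1, -1, -1, -1], "linear": [[-0.019, -0.027, -0.003], [-0.018, -0.0277, -0.003], [-0.0173, -0.028, -0.003], [-0.0165, -0.0286, -0.003], [-0.0157, -0.029, -0.003], [-0.015, -0.0295, -0.003], [-0.014, -0.03, -0.003], [-0.0132, -0.0303, -0.003], [-0.0124, -0.0307, -0.003], [-0.0115, -0.031, -0.003]], "angular": [[0, 0, -1.6], [0, 0, -1.6], [0, 0, -1.6], [0, 0, -1.6], [0, 0, -1.6], [0, 0, -1.6], [0, 0, -1.6], [0, 0, -1.6], [0, 0, -1.6], [0, 0, -1.6]]}}

```text
t: 2.7
tcp_pos: [557.8, -19.3, 289.0]
tool_rot: [-0.003, -0.115, 0.993, -0.002]
ft_force: [-0.9, -0.9, 1.1]
opening: 0.997
```

```bash
python3 -c "
from h import *
c=cap('wrist','w1')
cv2.imwrite('pics/w1b.png',cv2.resize(c['image'][:,:,::-1],(800,500),interpolation=cv2.INTER_CUBIC))
np.savez('w1.npz',**{k:c[k] for k in c})
s=manip.sense();print(s['tcp_pos'],s['tool_rot'])"
```

```text
[559.1032963  -22.63055936 288.35079568] [-0.00257772 -0.11367952  0.99350848 -0.00335062]
```

View pics/w1b.png

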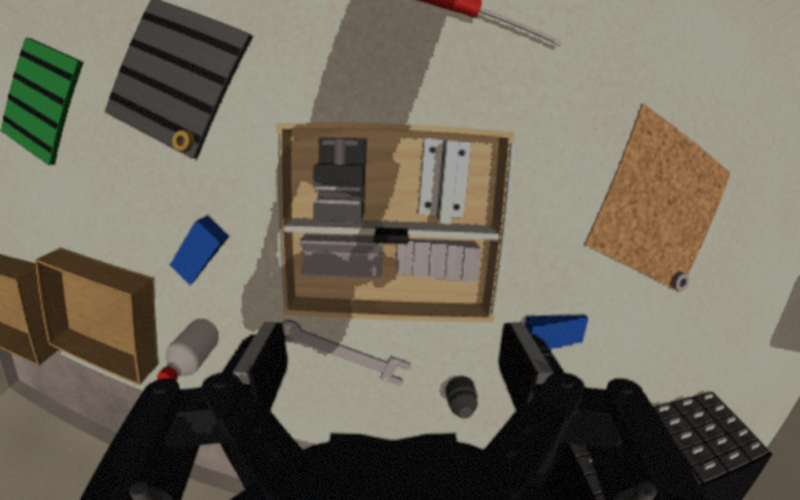

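Wrist view: the tote sits square in the middle, with the vise at (341,180), the bracket at (443,180), the V-block at (341,257), the step block at (437,261) and the tab at (392,236). The plate is at upper left, around (180,80). The mat is on the right, around (660,200), with its collar at (680,282). I'll enlarge the tote to measure it.

```bash
python3 -c "
import cv2
i=cv2.imread('pics/w1.png')[92:262,215:420]
i=cv2.convertScaleAbs(i,alpha=1.6)
cv2.imwrite('pics/w1c.png',cv2.resize(i,None,fx=3.5,fy=3.5,interpolation=cv2.INTER_CUBIC))"
```

```text
(no output)
```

View pics/w1c.png

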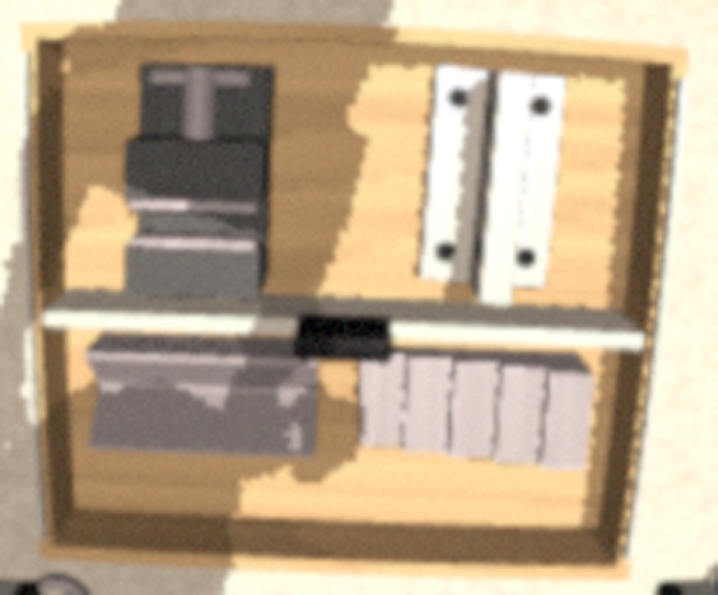

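```bash
cat > m.py <<'E'
from h import *
d=np.load('w1.npz'); c={k:d[k] for k in d}; c['n']='wrist'; c['f']=float(c['f'])
W=lambda u,v,z:onz(c,(u+.5)/3.5-.5+215,(v+.5)/3.5-.5+92,z)
print('cam',np.round(-c['R'].T@c['t']))
cor=[W(24,26,45),W(686,52,45),W(628,575,45),W(42,552,45)]
print('corners',[np.round(p[:2],1).tolist() for p in cor])
e=lambda a,b:np.round([np.linalg.norm(b-a),np.degrees(np.arctan2(*(b-a)[1::-1]))],2).tolist()
print('front',e(cor[0],cor[1]),'back',e(cor[3],cor[2]),'L',e(cor[0],cor[3]),'Rr',e(cor[1],cor[2]))
a,b=W(44,318,47),W(643,341,47); print('div',e(a,b),np.round((a+b)/2,1))
E
python3 m.py
```

```text
cam [482. -37. 432.]
corners [[495.3, -155.0], [449.7, 80.2], [654.1, 120.4], [699.3, -115.6]]
front [239.58, 100.97] back [240.2, 100.84] L [207.81, 10.94] Rr [208.37, 11.11]
div [225.58, 100.95] [579.3 -16.7  47. ]
```

```bash
cat >> m.py <<'E'
C=np.mean(cor,0); th=np.radians(10.95); A=np.array([[np.cos(th),np.sin(th)],[-np.sin(th),np.cos(th)]])
T=lambda u,v,z:np.round(A@(W(u,v,z)-C)[:2],1).tolist()
print('C',C)
print('div',T(44,318,47),T(643,341,47))
print('bracket base corners',[T(u,v,16) for u,v in((435,66),(565,75),(548,288),(420,278))])
print('web top',[T(u,v,53) for u,v in((497,72),(531,73),(512,304),(478,303))])
print('vise base -x',[T(u,v,24) for u,v in((141,66),(273,66))])
print('vise jaws top',[T(u,v,50) for u,v in((130,140),(268,140),(265,202),(130,245),(262,248),(128,290),(262,292))])
print('vb top',[T(u,v,38) for u,v in((88,350),(318,362),(316,455),(92,447))])
print('tab',[T(u,v,75) for u,v in((299,318),(390,320),(388,356),(297,354))])
E
python3 m.py
```

```text
cam [482. -37. 432.]
corners [[495.3, -155.0], [449.7, 80.2], [654.1, 120.4], [699.3, -115.6]]
front [239.58, 100.97] back [240.2, 100.84] L [207.81, 10.94] Rr [208.37, 11.11]
div [225.58, 100.95] [579.3 -16.7  47. ]
C [574.60682091 -17.49505177  45.        ]
div [4.8, -112.9] [4.8, 112.7]
bracket base corners [[-91.6, 30.5], [-91.4, 80.8], [-7.1, 80.2], [-8.7, 29.0]]
web top [[-91.1, 49.4], [-91.5, 61.4], [-8.3, 60.2], [-8.1, 47.8]]
vise base -x [[-88.6, -80.1], [-89.2, -30.2]]
vise jaws top [[-62.5, -78.7], [-63.4, -29.3], [-41.2, -29.8], [-24.3, -78.7], [-24.5, -30.5], [-7.5, -79.5], [-8.3, -30.2]]
vb top [[19.3, -98.2], [20.8, -9.4], [58.6, -9.0], [59.3, -98.1]]
tab [[-5.4, -15.5], [-5.9, 15.4], [6.8, 15.3], [7.3, -15.9]]
```

```bash
cat >> h.py <<'E'
TH=10.95; TC=np.array([574.6,-17.5])
def frame(c,th):
    t=np.radians(th); M=np.array([[np.cos(t),-np.sin(t)],[np.sin(t),np.cos(t)]])
    return lambda x,y,z:[*(np.array(c)+M@[x,y]),z]
tote=frame(TC,TH)
E
python3 - <<'E'
from h import *
d=np.load('w1.npz'); c={k:d[k] for k in d}; c['n']='wrist'; c['f']=float(c['f'])
W=lambda u,v,z:onz(c,(u+.5)/1.25-.5,(v+.5)/1.25-.5,z)
m=[W(u,v,4)[:2] for u,v in((643,104),(729,173),(678,291),(586,243))]
print('mat',np.round(m).tolist(),np.mean(m,0)); 
e=lambda a,b:[np.linalg.norm(b-a),np.degrees(np.arctan2(*(b-a)[::-1]))]
print(e(m[0],m[1]),e(m[1],m[2]),e(m[3],m[2]),e(m[0],m[3]))
p=tote(-49,-54.8,110); go(p,100.95,10)
go(tote(-49,-54.8,12),100.95,10,(p,100.95))
print(manip.sense()['joint_positions'])
E
```

```text
mat [[353.0, 253.0], [381.0, 447.0], [575.0, 419.0], [546.0, 226.0]] [463.63783312 336.14390779]
[np.float64(195.91703341769826), np.float64(81.79189132082338)] [np.float64(196.21177075591783), np.float64(-7.962475800706342)] [np.float64(195.72956900976786), np.float64(81.53677290854954)] [np.float64(195.34117262647632), np.float64(-7.905825874725875)]
from [559.1 -22.6 288.4] n 10
ang [-0.04, -0.03, 0.21]
lin [[0.0034, -0.005, 0.0179], [0.0034, -0.0051, 0.0179], [0.0034, -0.0051, 0.0179], [0.0033, -0.0051, 0.0179], [0.0033, -0.0051, 0.0179], [0.0033, -0.0052, 0.0179], [0.0033, -0.0052, 0.0179], [0.0033, -0.0052, 0.0179], [0.0033, -0.0052, 0.0178], [0.0033, -0.0052, 0.0178]]
from [536.9 -80.6 110. ] n 10
ang [0.0, 0.0, 0.0]
lin [[0.0, 0.0, 0.0098], [0.0, 0.0, 0.0098], [0.0, 0.0, 0.0098], [0.0, 0.0, 0.0098], [0.0, 0.0, 0.0098], [0.0, 0.0, 0.0098], [0.0, 0.0, 0.0098], [0.0, 0.0, 0.0098], [0.0, 0.0, 0.0098], [0.0, 0.0, 0.0098]]
[-0.09659981  0.00491559  1.21810321 -0.00812733  1.92220448 -1.89803354]
```

{"name": "step_arm", "arguments": {"grip": [-0.6, -0.6, -0.6, -0.6, -0.6, -0.6, -0.6, -0.6, -0.6, -0.6], "linear": [[0.0034, -0.0051, 0.018], [0.0034, -0.0051, 0.018], [0.0034, -0.0051, 0.018], [0.0034, -0.0051, 0.018], [0.0034, -0.0051, 0.018], [0.0034, -0.0051, 0.018], [0.0034, -0.0051, 0.018], [0.0034, -0.0051, 0.018], [0.0034, -0.0051, 0.018], [0.0034, -0.0051, 0.018]], "angular": [[0, 0, 0.2], [0, 0, 0.2], [0, 0, 0.2], [0, 0, 0.2], [0, 0, 0.2], [0, 0, 0.2], [0, 0, 0.2], [0, 0, 0.2], [0, 0, 0.2], [0, 0, 0.2]]}}

```text
t: 4.0
tcp_pos: [534.9, -83.7, 101.1]
tool_rot: [-0.002, -0.094, 0.996, -0.003]
ft_force: [0.4, -0.9, 0.3]
opening: 0.802
```

Run:
```python
from h import *
s=manip.sense(); print(s['opening'],s['ft_force'])
go(tote(-49,-54.8,40),100.95,10)
c=cap('wrist'); i=cv2.convertScaleAbs(c['image'][:,:,::-1],alpha=1.4)
for q in (tote(-49,-54.8,50),tote(-49,-79.8,50),tote(-49,-29.8,50)): print(proj(c,q))
cv2.imwrite('pics/w2.png',i)
```

```text
0.8017409794635854 [ 0.42904529 -0.94318529  0.30297222]
from [534.9 -83.7 101.1] n 10
ang [-0.03, -0.03, -0.01]
lin [[-0.0003, 0.0003, 0.0061], [-0.0003, 0.0003, 0.0061], [-0.0003, 0.0003, 0.0061], [-0.0003, 0.0003, 0.0061], [-0.0003, 0.0003, 0.0061], [-0.0003, 0.0003, 0.0061], [-0.0003, 0.0003, 0.0061], [-0.0003, 0.0003, 0.0061], [-0.0003, 0.0003, 0.0061], [-0.0003, 0.0003, 0.0061]]
[318.42713906 228.82683356]
[281.69083572 228.71816438]
[355.09535376 228.68928396]
```

View pics/w2.png

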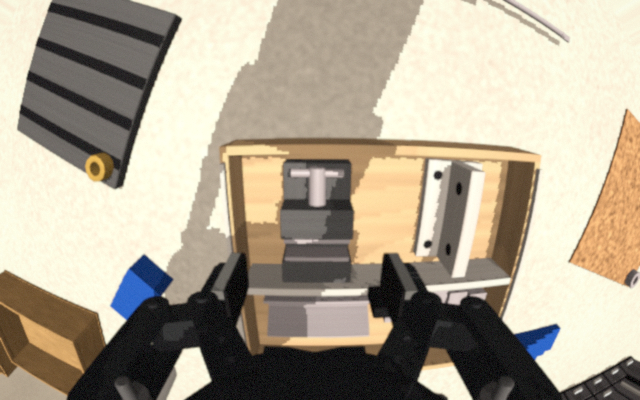

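The view shows the vise jaws spanning columns 281–354 near row 225, which matches the projected 282–355. The fingers straddle the vise, so I'll descend.

{"name": "step_arm", "arguments": {"grip": [-0.6, -0.6, -0.6, -0.6, -0.6, -0.6, -0.6, -0.6, -0.6, -0.6], "linear": [[-0.0005, 0.0006, 0.011], [-0.0005, 0.0006, 0.011], [-0.0005, 0.0006, 0.011], [-0.0005, 0.0006, 0.011], [-0.0003, 0.0003, 0.011], [-0.0003, 0.0003, 0.011], [0, 0, 0.01], [0, 0, 0.006], [0, 0, 0.002], [0, 0, 0]], "angular": [[-0.05, -0.05, 0], [-0.05, -0.05, 0], [-0.05, -0.05, 0], [-0.05, -0.05, 0], [-0.05, -0.05, 0], [0, 0, 0], [0, 0, 0], [0, 0, 0], [0, 0, 0], [0, 0, 0]]}}

```text
t: 5.3
tcp_pos: [535.6, -80.4, 8.6]
tool_rot: [-0.002, -0.094, 0.996, -0.0]
ft_force: [-0.5, 0.1, -0.3]
opening: 0.803
```

Run:
```python
from h import *
go(tote(-49,-54.8,12),100.95,1)
```

```text
from [535.6 -80.4   8.6] n 1
ang [-0.01, -0.24, -0.15]
lin [[-0.0012, -0.0004, -0.0034]]
```

{"name": "step_arm", "arguments": {"grip": [-0.6, -0.6, 1, 1, 1, 1, 1, 1, 1, 1], "linear": [[-0.001, -0.0003, -0.003], [0, 0, 0], [0, 0, 0], [0, 0, 0], [0, 0, 0], [0, 0, 0], [0, 0, 0], [0, 0, 0], [0, 0, 0], [0, 0, 0]], "angular": [[0, -0.2, -0.1], [0, 0, 0], [0, 0, 0], [0, 0, 0], [0, 0, 0], [0, 0, 0], [0, 0, 0], [0, 0, 0], [0, 0, 0], [0, 0, 0]]}}

```text
t: 6.55
tcp_pos: [537.8, -81.2, 13.5]
tool_rot: [0.001, -0.095, 0.995, -0.001]
ft_force: [0.4, -0.4, 0.6]
opening: 0.577
```

Run:
```python
from h import *
s=manip.sense(); print({k:np.round(s[k],3).tolist() for k in ('t','tcp_pos','tool_rot','ft_force','opening')})
q=np.array(s['tcp_pos'])
mat=frame([463.6,336.1],-8.2)
up=[q[0],q[1],q[2]+110]
go(up,100.95,8)
print(mat(-10,50,0),mat(-10,-50,0))
g=mat(-10,50,130); go(g,81.8,20,(up,100.95))
```

```text
{'t': 6.55, 'tcp_pos': [537.824, -81.219, 13.541], 'tool_rot': [0.001, -0.095, 0.995, -0.001], 'ft_force': [0.363, -0.361, 0.609], 'opening': 0.577}
from [537.8 -81.2  13.5] n 8
ang [-0.02, 0.02, -0.01]
lin [[0.0, 0.0, -0.0137], [0.0, 0.0, -0.0137], [0.0, 0.0, -0.0137], [0.0, 0.0, -0.0137], [0.0, 0.0, -0.0137], [0.0, 0.0, -0.0137], [0.0, 0.0, -0.0137], [0.0, 0.0, -0.0137]]
[np.float64(460.8336843761977), np.float64(387.0151008824446), 0] [np.float64(446.5707910056465), np.float64(288.0374777916657), 0]
from [537.8 -81.2 123.5] n 20
ang [0.0, 0.0, 0.96]
lin [[-0.0007, 0.0237, -0.0003], [-0.0003, 0.0237, -0.0003], [0.0001, 0.0237, -0.0003], [0.0005, 0.0237, -0.0003], [0.0009, 0.0237, -0.0003], [0.0013, 0.0237, -0.0003], [0.0017, 0.0237, -0.0003], [0.0021, 0.0236, -0.0003], [0.0025, 0.0236, -0.0003], [0.0029, 0.0235, -0.0003], [0.0033, 0.0235, -0.0003], [0.0037, 0.0234, -0.0003], [0.0041, 0.0234, -0.0003], [0.0045, 0.0233, -0.0003], [0.0048, 0.0232, -0.0003], [0.0052, 0.0231, -0.0003], [0.0056, 0.0231, -0.0003], [0.006, 0.023, -0.0003], [0.0064, 0.0228, -0.0003], [0.0068, 0.0227, -0.0003]]
```

{"name": "step_arm", "arguments": {"grip": [1, 1, 1, 1, 1, 1, 1, 1, 1, 1], "linear": [[0, 0, -0.005], [0, 0, -0.012], [0, 0, -0.014], [0, 0, -0.014], [0, 0, -0.014], [0, 0, -0.014], [0, 0, -0.014], [0, 0, -0.012], [0, 0, -0.008], [0, 0, -0.003]], "angular": [[0, 0, 0], [0, 0, 0], [0, 0, 0], [0, 0, 0], [0, 0, 0], [0, 0, 0], [0, 0, 0], [0, 0, 0], [0, 0, 0], [0, 0, 0]]}}

```text
t: 7.8
tcp_pos: [535.7, -80.2, 128.2]
tool_rot: [-0.002, -0.095, 0.995, 0.0]
ft_force: [-0.1, 0.0, -7.4]
opening: 0.576
```

{"name": "step_arm", "arguments": {"grip": [1, 1, 1, 1, 1, 1, 1, 1, 1, 1], "linear": [[-0.0007, 0.0237, -0.001], [-0.0003, 0.0237, -0.001], [0, 0.0237, -0.001], [0.0005, 0.0237, -0.001], [0.001, 0.0237, -0.001], [0.0013, 0.0237, 0], [0.0017, 0.0237, 0], [0.002, 0.0236, 0], [0.0025, 0.0236, 0], [0.003, 0.0235, 0]], "angular": [[0, 0, 0.96], [0, 0, 0.96], [0, 0, 0.96], [0, 0, 0.96], [0, 0, 0.96], [0, 0, 0.96], [0, 0, 0.96], [0, 0, 0.96], [0, 0, 0.96], [0, 0, 0.96]]}}

```text
t: 9.05
tcp_pos: [494.9, 159.3, 128.4]
tool_rot: [-0.007, -0.007, 1.0, -0.0]
ft_force: [0.1, 0.1, -7.7]
opening: 0.579
```

{"name": "step_arm", "arguments": {"grip": [1, 1, 1, 1, 1, 1, 1, 1, 1, 1], "linear": [[0.0033, 0.0235, 0], [0.0037, 0.0234, 0], [0.004, 0.0234, 0], [0.0045, 0.0233, 0], [0.0048, 0.0232, 0], [0.0052, 0.023, 0], [0.0056, 0.023, 0], [0.006, 0.023, 0], [0.005, 0.018, 0], [0.003, 0.01, 0]], "angular": [[0, 0, 0.96], [0, 0, 0.96], [0, 0, 0.96], [0, 0, 0.96], [0, 0, 0.96], [0, 0, 0.96], [0, 0, 0.96], [0, 0, 0.96], [0, 0, 0.96], [0, 0, 0.96]]}}

```text
t: 10.3
tcp_pos: [457.7, 382.4, 121.5]
tool_rot: [-0.012, 0.079, 0.997, -0.004]
ft_force: [-0.2, -0.7, -7.0]
opening: 0.576
```

```bash
cat >> h.py <<'E'
mat=frame([463.6,336.1],-8.2)
E
python3 - <<'E'
from h import *
s=manip.sense(); print({k:np.round(s[k],3).tolist() for k in ('t','tcp_pos','tool_rot','ft_force','opening')})
go(mat(-10,50,30),81.8,10)
E
```

```text
{'t': 10.3, 'tcp_pos': [457.707, 382.382, 121.455], 'tool_rot': [-0.012, 0.079, 0.997, -0.004], 'ft_force': [-0.193, -0.746, -7.025], 'opening': 0.576}
from [457.7 382.4 121.5] n 10
ang [-0.06, -0.13, -0.09]
lin [[-0.0004, 0.0006, 0.0091], [-0.0004, 0.0006, 0.0091], [-0.0004, 0.0006, 0.0091], [-0.0004, 0.0006, 0.0091], [-0.0004, 0.0006, 0.0091], [-0.0003, 0.0005, 0.0091], [-0.0003, 0.0005, 0.0091], [-0.0003, 0.0005, 0.0091], [-0.0003, 0.0005, 0.0091], [-0.0003, 0.0005, 0.0091]]
```

{"name": "step_arm", "arguments": {"grip": [1, 1, 1, 1, 1, 1, 1, 1, 1, 1], "linear": [[-0.0004, 0.0006, 0.013], [-0.0004, 0.0006, 0.015], [-0.0004, 0.0006, 0.015], [-0.0004, 0.0006, 0.015], [-0.0004, 0.0006, 0.015], [-0.0003, 0.0005, 0.012], [-0.0003, 0.0005, 0.009], [0, 0, 0.005], [0, 0, 0.002], [0, 0, 0]], "angular": [[-0.1, -0.2, -0.1], [-0.1, -0.2, -0.1], [-0.1, -0.2, -0.1], [-0.1, -0.2, -0.1], [-0.1, -0.2, -0.1], [-0.1, -0.2, -0.1], [0, -0.1, 0], [0, 0, 0], [0, 0, 0], [0, 0, 0]]}}

```text
t: 11.55
tcp_pos: [459.6, 383.4, 12.2]
tool_rot: [-0.0, 0.074, 0.997, -0.001]
ft_force: [-0.1, -0.6, -6.9]
opening: 0.577
```

Run:
```python
from h import *
s=manip.sense(); print({k:np.round(s[k],3).tolist() for k in ('t','tcp_pos','tool_rot','ft_force','opening')})
go(mat(-10,50,11.5),81.8,1)
```

```text
{'t': 11.55, 'tcp_pos': [459.6, 383.383, 12.222], 'tool_rot': [-0.0, 0.074, 0.997, -0.001], 'ft_force': [-0.089, -0.578, -6.888], 'opening': 0.577}
from [459.6 383.4  12.2] n 1
ang [-0.1, -0.01, -0.31]
lin [[-0.0007, 0.0038, 0.0007]]
```

{"name": "step_arm", "arguments": {"grip": [1, 1, 1, 1, -0.5, -0.5, -0.5, -0.5, -0.5, -0.5], "linear": [[0, 0, 0.001], [0, 0, 0.0007], [0, 0, 0], [0, 0, 0], [0, 0, 0], [0, 0, 0], [0, 0, 0], [0, 0, 0], [0, 0, 0], [0, 0, 0]], "angular": [[0, 0, 0], [0, 0, 0], [0, 0, 0], [0, 0, 0], [0, 0, 0], [0, 0, 0], [0, 0, 0], [0, 0, 0], [0, 0, 0], [0, 0, 0]]}}

```text
t: 12.8
tcp_pos: [462.9, 385.8, 16.3]
tool_rot: [0.004, 0.074, 0.997, 0.003]
ft_force: [0.2, -0.1, -0.3]
opening: 0.75
```

Run:
```python
from h import *
s=manip.sense(); print({k:np.round(s[k],3).tolist() for k in ('t','tcp_pos','tool_rot','ft_force','opening')})
q=s['tcp_pos']; up=[q[0],q[1],130]; go(up,82,8); g=tote(-49.5,54.8,110); print(g)
go(g,100.95,20,(up,82))
```

```text
{'t': 12.8, 'tcp_pos': [462.921, 385.806, 16.343], 'tool_rot': [0.004, 0.074, 0.997, 0.003], 'ft_force': [0.213, -0.101, -0.312], 'opening': 0.75}
from [462.9 385.8  16.3] n 8
ang [0.04, 0.06, -0.06]
lin [[-0.0001, 0.0001, -0.0142], [-0.0001, 0.0001, -0.0142], [-0.0001, 0.0001, -0.0142], [-0.0001, 0.0001, -0.0142], [-0.0001, 0.0, -0.0142], [0.0, 0.0, -0.0142], [0.0, 0.0, -0.0142], [0.0, 0.0, -0.0142]]
[np.float64(515.5918449905545), np.float64(26.89963561090623), 110]
from [462.9 385.8 130. ] n 20
ang [0.0, 0.0, -0.95]
lin [[-0.0051, -0.0174, 0.001], [-0.0048, -0.0175, 0.001], [-0.0045, -0.0176, 0.001], [-0.0042, -0.0176, 0.001], [-0.0039, -0.0177, 0.001], [-0.0037, -0.0178, 0.001], [-0.0034, -0.0178, 0.001], [-0.0031, -0.0179, 0.001], [-0.0028, -0.0179, 0.001], [-0.0025, -0.018, 0.001], [-0.0022, -0.018, 0.001], [-0.0019, -0.018, 0.001], [-0.0016, -0.0181, 0.001], [-0.0013, -0.0181, 0.001], [-0.001, -0.0181, 0.001], [-0.0007, -0.0181, 0.001], [-0.0004, -0.0181, 0.001], [-0.0001, -0.0181, 0.001], [0.0002, -0.0181, 0.001], [0.0005, -0.0181, 0.001]]
```

{"name": "step_arm", "arguments": {"grip": [-0.5, -0.5, -0.5, -0.5, -0.5, -0.5, -0.5, -0.5, -0.5, -0.5], "linear": [[0, 0, -0.01], [0, 0, -0.014], [0, 0, -0.014], [0, 0, -0.016], [0, 0, -0.016], [0, 0, -0.016], [0, 0, -0.014], [0, 0, -0.01], [0, 0, -0.004], [0, 0, 0]], "angular": [[0, 0, 0], [0, 0, 0], [0, 0, 0], [0, 0, 0], [0, 0, 0], [0, 0, 0], [0, 0, 0], [0, 0, 0], [0, 0, 0], [0, 0, 0]]}}

```text
t: 14.05
tcp_pos: [462.4, 385.5, 140.5]
tool_rot: [0.005, 0.074, 0.997, 0.004]
ft_force: [-0.4, 0.3, -0.2]
opening: 0.752
```

{"name": "step_arm", "arguments": {"grip": [-0.5, -0.5, -0.5, -0.5, -0.5, -0.5, -0.5, -0.5, -0.5, -0.5], "linear": [[-0.005, -0.0174, 0.001], [-0.0048, -0.0175, 0.001], [-0.0045, -0.0176, 0.001], [-0.0042, -0.0176, 0.001], [-0.004, -0.0177, 0.001], [-0.0037, -0.0178, 0.001], [-0.0034, -0.0178, 0.001], [-0.003, -0.018, 0.001], [-0.0028, -0.018, 0.001], [-0.0025, -0.018, 0.001]], "angular": [[0.05, 0.05, -0.95], [0.05, 0.05, -0.95], [0.05, 0.05, -0.95], [0.05, 0.05, -0.95], [0.05, 0.05, -0.95], [0, 0, -0.95], [0, 0, -0.95], [0, 0, -0.95], [0, 0, -0.95], [0, 0, -0.95]]}}

```text
t: 15.3
tcp_pos: [484.5, 199.5, 120.2]
tool_rot: [-0.004, -0.013, 1.0, -0.002]
ft_force: [-0.1, -0.4, 0.3]
opening: 0.752
```

{"name": "step_arm", "arguments": {"grip": [-0.5, -0.5, -0.5, -0.5, -0.5, -0.5, -0.5, -0.5, -0.5, -0.5], "linear": [[-0.002, -0.018, 0.001], [-0.002, -0.018, 0.001], [-0.0016, -0.018, 0.001], [-0.0013, -0.018, 0.001], [-0.001, -0.018, 0.001], [-0.0007, -0.018, 0.001], [-0.0004, -0.018, 0.001], [0, -0.016, 0.001], [0, -0.01, 0.001], [0, -0.006, 0]], "angular": [[0, 0, -0.95], [0, 0, -0.95], [0, 0, -0.95], [0, 0, -0.95], [0, 0, -0.95], [0, 0, -0.95], [0, 0, -0.95], [0, 0, -0.95], [0, 0, -0.95], [0, 0, -0.95]]}}

```text
t: 16.55
tcp_pos: [504.1, 36.1, 102.0]
tool_rot: [-0.012, -0.098, 0.995, -0.002]
ft_force: [0.4, 0.4, 0.3]
opening: 0.75
```

Run:
```python
from h import *
s=manip.sense(); print({k:np.round(s[k],3).tolist() for k in ('t','tcp_pos','tool_rot','ft_force','opening')})
go(tote(-49.5,54.8,23),100.95,8)
```

```text
{'t': 16.55, 'tcp_pos': [504.133, 36.066, 102.048], 'tool_rot': [-0.012, -0.098, 0.995, -0.002], 'ft_force': [0.413, 0.442, 0.315], 'opening': 0.75}
from [504.1  36.1 102. ] n 8
ang [-0.01, -0.17, 0.03]
lin [[-0.0014, -0.0014, 0.0099], [-0.0014, -0.0014, 0.0099], [-0.0014, -0.0014, 0.0099], [-0.0013, -0.0014, 0.0099], [-0.0013, -0.0014, 0.0099], [-0.0013, -0.0014, 0.0099], [-0.0012, -0.0014, 0.0099], [-0.0012, -0.0014, 0.0099]]
```

{"name": "step_arm", "arguments": {"grip": [-0.5, -0.5, -0.5, -0.5, -0.5, -0.5, -0.5, -0.5, -0.5, -0.5], "linear": [[-0.003, -0.003, 0.002], [-0.003, -0.003, 0.006], [-0.002, -0.002, 0.012], [-0.0013, -0.0014, 0.012], [-0.0013, -0.0014, 0.012], [0, 0, 0.012], [0, 0, 0.01], [0, 0, 0.007], [0, 0, 0.003], [0, 0, 0]], "angular": [[0, -0.3, 0], [0, -0.3, 0], [0, -0.3, 0], [0, -0.2, 0], [0, -0.2, 0], [0, -0.1, 0], [0, 0, 0], [0, 0, 0], [0, 0, 0], [0, 0, 0]]}}

```text
t: 17.8
tcp_pos: [515.8, 27.8, 18.5]
tool_rot: [-0.0, -0.098, 0.995, -0.0]
ft_force: [-0.6, -0.1, 0.3]
opening: 0.751
```

Run:
```python
from h import *
s=manip.sense(); print({k:np.round(s[k],3).tolist() for k in ('t','tcp_pos','tool_rot','ft_force','opening')})
go(tote(-49.5,54.8,22),100.95,1)
c=cap('wrist'); i=cv2.convertScaleAbs(c['image'][:,:,::-1],alpha=1.4)
for q in (tote(-91.5,54.8,53),tote(-49.5,54.8,53),tote(-91.5,80,16),tote(-91.5,30,16)): print(proj(c,q))
cv2.imwrite('pics/w3.png',i)
```

```text
{'t': 17.8, 'tcp_pos': [515.84, 27.785, 18.545], 'tool_rot': [-0.0, -0.098, 0.995, -0.0], 'ft_force': [-0.601, -0.142, 0.328], 'opening': 0.751}
from [515.8  27.8  18.5] n 1
ang [-0.03, -0.04, 0.29]
lin [[0.0004, -0.0008, -0.0035]]
[312.39689442 206.00578313]
[312.08490914 299.69436852]
[364.54555355 181.98514324]
[261.93701752 181.45839383]
```

View pics/w3.png

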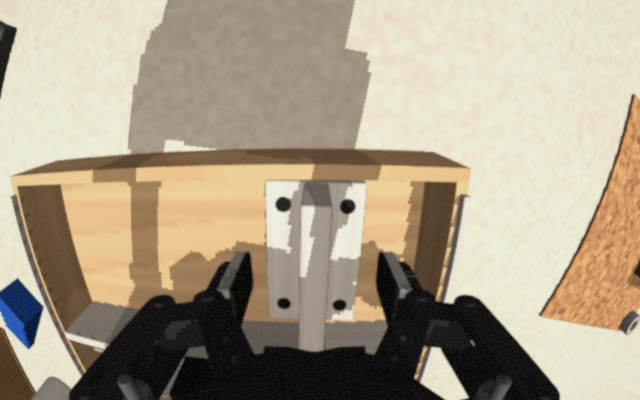

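The bracket's web is centred near column 316 and the fingers near 314, so they are aligned within about 1 mm. The base's front edge is at row 181, as predicted. I'll raise slightly and grip.

{"name": "step_arm", "arguments": {"grip": [-0.5, -0.5, 1, 1, 1, 1, 1, 1, 1, 1], "linear": [[0, 0, -0.0035], [0, 0, 0], [0, 0, 0], [0, 0, 0], [0, 0, 0], [0, 0, 0], [0, 0, 0], [0, 0, 0], [0, 0, 0], [0, 0, 0]], "angular": [[0, 0, 0.2], [0, 0, 0], [0, 0, 0], [0, 0, 0], [0, 0, 0], [0, 0, 0], [0, 0, 0], [0, 0, 0], [0, 0, 0], [0, 0, 0]]}}

```text
t: 19.1
tcp_pos: [517.0, 27.8, 24.2]
tool_rot: [0.001, -0.096, 0.995, -0.0]
ft_force: [0.2, -0.8, 0.7]
opening: 0.128
```

Run:
```python
from h import *
s=manip.sense(); print({k:np.round(s[k],3).tolist() for k in ('t','tcp_pos','tool_rot','ft_force','opening')})
q=np.array(s['tcp_pos'])
up=[q[0],q[1],130]; go(up,100.95,8)
g=mat(-10,-50,130); print(g); go(g,81.8,10,(up,100.95))
```

```text
{'t': 19.1, 'tcp_pos': [517.007, 27.784, 24.186], 'tool_rot': [0.001, -0.096, 0.995, -0.0], 'ft_force': [0.221, -0.81, 0.706], 'opening': 0.128}
from [517.   27.8  24.2] n 8
ang [-0.01, 0.02, 0.01]
lin [[0.0, 0.0, -0.0132], [0.0, 0.0, -0.0132], [0.0, 0.0, -0.0132], [0.0, 0.0, -0.0132], [0.0, 0.0, -0.0132], [0.0, 0.0, -0.0132], [0.0, 0.0, -0.0132], [0.0, 0.0, -0.0132]]
[np.float64(446.5707910056465), np.float64(288.0374777916657), 130]
from [517.   27.8 130. ] n 10
ang [0.0, 0.0, 1.92]
lin [[0.002, 0.0269, 0.0], [0.0029, 0.0268, 0.0], [0.0038, 0.0267, 0.0], [0.0047, 0.0266, 0.0], [0.0055, 0.0264, 0.0], [0.0064, 0.0262, 0.0], [0.0073, 0.026, 0.0], [0.0082, 0.0257, 0.0], [0.009, 0.0254, 0.0], [0.0099, 0.0251, 0.0]]
```

{"name": "step_arm", "arguments": {"grip": [1, 1, 1, 1, 1, 1, 1, 1, 1, 1], "linear": [[0, 0, -0.005], [0, 0, -0.012], [0, 0, -0.014], [0, 0, -0.014], [0, 0, -0.014], [0, 0, -0.014], [0, 0, -0.014], [0, 0, -0.01], [0, 0, -0.006], [0, 0, -0.002]], "angular": [[0, 0, 0], [0, 0, 0], [0, 0, 0], [0, 0, 0], [0, 0, 0], [0, 0, 0], [0, 0, 0], [0, 0, 0], [0, 0, 0], [0, 0, 0]]}}

```text
t: 20.35
tcp_pos: [516.3, 27.9, 136.4]
tool_rot: [0.001, -0.096, 0.995, -0.0]
ft_force: [0.5, 0.7, -3.1]
opening: 0.128
```

{"name": "step_arm", "arguments": {"grip": [1, 1, 1, 1, 1, 1, 1, 1, 1, 1], "linear": [[0.002, 0.027, 0], [0.003, 0.027, 0], [0.004, 0.027, 0], [0.0047, 0.0266, 0], [0.0055, 0.0264, 0], [0.0064, 0.026, 0], [0.0073, 0.026, 0], [0.008, 0.0255, 0], [0.009, 0.025, 0], [0.01, 0.024, 0]], "angular": [[0, -0.05, 1.9], [0, -0.05, 1.9], [0, -0.05, 1.9], [0, -0.05, 1.9], [0, -0.05, 1.9], [0, -0.05, 1.9], [0, -0.05, 1.9], [0, -0.05, 1.9], [0, -0.05, 1.9], [0, -0.05, 1.9]]}}

```text
t: 21.6
tcp_pos: [441.7, 292.5, 129.4]
tool_rot: [0.0, 0.077, 0.997, -0.002]
ft_force: [-0.2, -0.1, -3.4]
opening: 0.13
```

Run:
```python
from h import *
s=manip.sense(); print({k:np.round(s[k],3).tolist() for k in ('t','tcp_pos','tool_rot','ft_force','opening')})
go(mat(-10,-50,23),81.8,8)
```

```text
{'t': 21.6, 'tcp_pos': [441.73, 292.479, 129.435], 'tool_rot': [0.0, 0.077, 0.997, -0.002], 'ft_force': [-0.174, -0.126, -3.423], 'opening': 0.13}
from [441.7 292.5 129.4] n 8
ang [-0.03, 0.01, -0.08]
lin [[-0.0007, -0.0004, 0.0133], [-0.0007, -0.0004, 0.0133], [-0.0007, -0.0004, 0.0133], [-0.0007, -0.0004, 0.0133], [-0.0007, -0.0004, 0.0133], [-0.0007, -0.0004, 0.0133], [-0.0007, -0.0004, 0.0133], [-0.0007, -0.0005, 0.0133]]
```

{"name": "step_arm", "arguments": {"grip": [1, 1, 1, 1, 1, 1, 1, 1, 1, 1], "linear": [[-0.0012, -0.002, 0.01], [-0.0007, -0.001, 0.015], [-0.0007, -0.0006, 0.016], [-0.0007, -0.0004, 0.016], [-0.0007, -0.0004, 0.016], [-0.0007, -0.0004, 0.014], [-0.0007, 0, 0.01], [0, 0, 0.006], [0, 0, 0.002], [0, 0, 0]], "angular": [[0, 0, -0.2], [0, 0, -0.2], [0, 0, -0.2], [0, 0, 0], [0, 0, 0], [0, 0, 0], [0, 0, 0], [0, 0, 0], [0, 0, 0], [0, 0, 0]]}}

```text
t: 22.85
tcp_pos: [446.9, 285.0, 22.5]
tool_rot: [0.0, 0.071, 0.997, -0.003]
ft_force: [0.1, -0.8, -2.5]
opening: 0.133
```

Run:
```python
from h import *
s=manip.sense(); print({k:np.round(s[k],3).tolist() for k in ('t','tcp_pos','tool_rot','ft_force','opening')})
```

```text
{'t': 22.85, 'tcp_pos': [446.896, 285.032, 22.479], 'tool_rot': [0.0, 0.071, 0.997, -0.003], 'ft_force': [0.131, -0.791, -2.53], 'opening': 0.133}
```

Lower slightly, release, and lift.

{"name": "step_arm", "arguments": {"grip": [1, 1, 1, 0, 0, 0, 0, 0, 0, 0], "linear": [[0, 0, 0.0012], [0, 0, 0.0005], [0, 0, 0], [0, 0, 0], [0, 0, 0], [0, 0, 0], [0, 0, -0.005], [0, 0, -0.015], [0, 0, -0.02], [0, 0, -0.02]], "angular": [[0, 0, 0], [0, 0, 0], [0, 0, 0], [0, 0, 0], [0, 0, 0], [0, 0, 0], [0, 0, 0], [0, 0, 0], [0, 0, 0], [0, 0, 0]]}}

```text
t: 24.1
tcp_pos: [446.9, 285.4, 83.9]
tool_rot: [0.0, 0.071, 0.997, -0.003]
ft_force: [-0.5, 1.2, 0.9]
opening: 0.5
```

Run:
```python
from h import *
s=manip.sense(); print({k:np.round(s[k],3).tolist() for k in ('t','tcp_pos','tool_rot','ft_force','opening')})
q=np.array(s['tcp_pos'])
p=tote(4.8,0,120); print(p); go(p,10.95,20)
```

```text
{'t': 24.1, 'tcp_pos': [446.895, 285.412, 83.851], 'tool_rot': [0.0, 0.071, 0.997, -0.003], 'ft_force': [-0.457, 1.213, 0.947], 'opening': 0.5}
[np.float64(579.3126079451739), np.float64(-16.588229000743915), 120]
from [446.9 285.4  83.9] n 20
ang [-0.01, 0.01, 3.54]
lin [[-0.0087, -0.014, -0.0017], [-0.0096, -0.0134, -0.0017], [-0.0104, -0.0128, -0.0017], [-0.0111, -0.0122, -0.0017], [-0.0119, -0.0115, -0.0017], [-0.0126, -0.0107, -0.0017], [-0.0132, -0.0099, -0.0018], [-0.0138, -0.0091, -0.0018], [-0.0143, -0.0082, -0.0018], [-0.0148, -0.0073, -0.0018], [-0.0152, -0.0064, -0.0018], [-0.0156, -0.0054, -0.0018], [-0.0159, -0.0044, -0.0018], [-0.0161, -0.0035, -0.0018], [-0.0163, -0.0024, -0.0018], [-0.0164, -0.0014, -0.0018], [-0.0165, -0.0004, -0.0018], [-0.0165, 0.0006, -0.0018], [-0.0164, 0.0016, -0.0018], [-0.0163, 0.0026, -0.0018]]
```

{"name": "step_arm", "arguments": {"grip": [0, 0, 0, 0, 0, 0, 0, 0, 0, 0], "linear": [[-0.0087, -0.014, -0.01], [-0.0095, -0.0134, -0.01], [-0.0104, -0.0128, -0.01], [-0.011, -0.0122, -0.005], [-0.012, -0.0115, 0], [-0.0126, -0.0107, 0], [-0.0132, -0.01, 0], [-0.0138, -0.009, 0], [-0.0143, -0.008, 0], [-0.0148, -0.0073, 0]], "angular": [[0, 0, 3.54], [0, 0, 3.54], [0, 0, 3.54], [0, 0, 3.54], [0, 0, 3.54], [0, 0, 3.54], [0, 0, 3.54], [0, 0, 3.54], [0, 0, 3.54], [0, 0, 3.54]]}}

```text
t: 25.35
tcp_pos: [514.9, 122.3, 122.8]
tool_rot: [0.002, 0.392, 0.92, -0.002]
ft_force: [0.1, 0.5, 0.2]
opening: 0.496
```

{"name": "step_arm", "arguments": {"grip": [0, 0, 0, 0, 0, 0, 0, 0, 0, 0], "linear": [[-0.0152, -0.0064, 0], [-0.0156, -0.0054, 0], [-0.016, -0.0044, 0], [-0.016, -0.0035, 0], [-0.0163, -0.0024, 0], [-0.0164, -0.0014, 0], [-0.0165, -0.0004, 0], [-0.0165, 0.0006, 0], [-0.012, 0.001, 0], [-0.008, 0.001, 0]], "angular": [[0, 0, 3.54], [0, 0, 3.54], [0, 0, 3.54], [0, 0, 3.54], [0, 0, 3.54], [0, 0, 3.54], [0, 0, 3.54], [0, 0, 3.54], [0, 0, 3], [0, 0, 2]]}}

```text
t: 26.6
tcp_pos: [570.7, -31.4, 123.5]
tool_rot: [0.002, 0.655, 0.755, -0.001]
ft_force: [-0.6, 0.3, 0.2]
opening: 0.499
```

Run:
```python
from h import *
s=manip.sense(); print({k:np.round(s[k],3).tolist() for k in ('t','tcp_pos','tool_rot','ft_force','opening','joint_positions')})
go(tote(4.8,0,95),10.95,5)
c=cap('wrist','w4'); i=cv2.convertScaleAbs(c['image'][:,:,::-1],alpha=1.4)
for q in (tote(4.8,0,75),tote(4.8,-17,75),tote(4.8,17,75)): print(proj(c,q))
np.savez('w4.npz',**{k:c[k] for k in c})
cv2.imwrite('pics/w4b.png',i)
```

```text
{'t': 26.6, 'tcp_pos': [570.669, -31.386, 123.541], 'tool_rot': [0.002, 0.655, 0.755, -0.001], 'ft_force': [-0.615, 0.321, 0.189], 'opening': 0.499, 'joint_positions': [-0.112, 0.018, 1.496, -0.005, 1.625, -0.253]}
from [570.7 -31.4 123.5] n 5
ang [0.01, 0.06, -0.57]
lin [[0.0027, 0.0021, 0.0057], [0.0027, 0.0022, 0.0057], [0.0027, 0.0022, 0.0057], [0.0026, 0.0022, 0.0057], [0.0026, 0.0022, 0.0057]]
[329.74639425 207.55016096]
[330.54790541 231.41094186]
[328.83233743 182.33324732]
```

View pics/w4b.png

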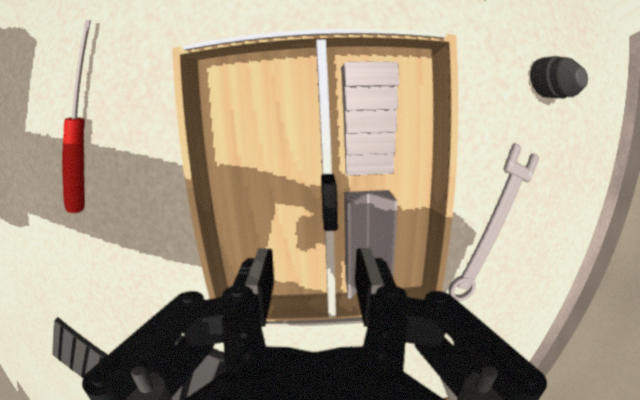

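The tab covers columns 324–336 and rows 176–230, as predicted. Next I'll descend onto it.

{"name": "step_arm", "arguments": {"grip": [0, 0, 0, 0, 0, 0, 0, 0, 0, 0], "linear": [[0.003, 0.0025, 0.003], [0.003, 0.0025, 0.008], [0.003, 0.0025, 0.011], [0.002, 0.002, 0.012], [0.001, 0.001, 0.012], [0, 0, 0.01], [0, 0, 0.008], [0, 0, 0.005], [0, 0, 0.001], [0, 0, 0]], "angular": [[0, 0, -0.7], [0, 0, -0.7], [0, 0, -0.7], [0, 0, -0.5], [0, 0, -0.2], [0, 0, 0], [0, 0, 0], [0, 0, 0], [0, 0, 0], [0, 0, 0]]}}

```text
t: 27.9
tcp_pos: [579.1, -16.5, 47.3]
tool_rot: [0.001, 0.635, 0.772, -0.002]
ft_force: [0.4, -0.1, 0.8]
opening: 0.502
```

Run:
```python
from h import *
s=manip.sense(); print({k:np.round(s[k],3).tolist() for k in ('t','tcp_pos','tool_rot','ft_force','opening')})
go(tote(4.8,0,52),10.95,1)
```

```text
{'t': 27.9, 'tcp_pos': [579.054, -16.512, 47.305], 'tool_rot': [0.001, 0.635, 0.772, -0.002], 'ft_force': [0.422, -0.069, 0.761], 'opening': 0.502}
from [579.1 -16.5  47.3] n 1
ang [-0.08, 0.27, 0.21]
lin [[-0.0001, 0.0002, -0.0047]]
```

{"name": "step_arm", "arguments": {"grip": [0, 1, 1, 1, 1, 1, 1, 1, 1, 1], "linear": [[0, 0, -0.004], [0, 0, 0], [0, 0, 0], [0, 0, 0], [0, 0, 0], [0, 0, 0], [0, 0, 0], [0, 0, 0], [0, 0, 0], [0, 0, 0]], "angular": [[0, 0.2, 0.2], [0, 0, 0], [0, 0, 0], [0, 0, 0], [0, 0, 0], [0, 0, 0], [0, 0, 0], [0, 0, 0], [0, 0, 0], [0, 0, 0]]}}

```text
t: 29.15
tcp_pos: [579.7, -16.6, 53.0]
tool_rot: [0.001, 0.637, 0.771, -0.0]
ft_force: [0.6, -0.7, 1.0]
opening: 0.102
```

Run:
```python
from h import *
s=manip.sense(); print({k:np.round(s[k],3).tolist() for k in ('t','tcp_pos','tool_rot','ft_force','opening')})
q=np.array(s['tcp_pos']); t=np.radians(TH); d=np.array([np.cos(t),np.sin(t)])
print('tote xy',np.array([[d[0],d[1]],[-d[1],d[0]]])@(q[:2]-TC))
go([*(q[:2]-50*d),q[2]],10.95,8)
```

```text
{'t': 29.15, 'tcp_pos': [579.69, -16.634, 53.002], 'tool_rot': [0.001, 0.637, 0.771, -0.0], 'ft_force': [0.551, -0.697, 1.044], 'opening': 0.102}
tote xy [ 5.16228742 -0.11671884]
from [579.7 -16.6  53. ] n 8
ang [0.01, 0.01, -0.0]
lin [[0.0, -0.0062, 0.0], [0.0, -0.0062, 0.0], [0.0, -0.0062, 0.0], [0.0, -0.0062, 0.0], [0.0, -0.0062, 0.0], [0.0, -0.0062, 0.0], [0.0, -0.0062, 0.0], [0.0, -0.0062, 0.0]]
```

{"name": "step_arm", "arguments": {"grip": [1, 1, 1, 1, 1, 1, 1, 1, 1, 1], "linear": [[0, -0.003, 0], [0, -0.006, 0], [0, -0.007, 0], [0, -0.007, 0], [0, -0.007, 0], [0, -0.007, 0], [0, -0.006, 0], [0, -0.003, 0], [0, -0.001, 0], [0, 0, 0]], "angular": [[0, 0, 0], [0, 0, 0], [0, 0, 0], [0, 0, 0], [0, 0, 0], [0, 0, 0], [0, 0, 0], [0, 0, 0], [0, 0, 0], [0, 0, 0]]}}

```text
t: 30.4
tcp_pos: [530.7, -26.1, 53.0]
tool_rot: [0.002, 0.636, 0.771, 0.0]
ft_force: [0.6, -1.6, -2.8]
opening: 0.104
```

```bash
cat >> h.py <<'E'
def st():
    s=manip.sense(); print({k:np.round(s[k],3).tolist() for k in ('t','tcp_pos','tool_rot','ft_force','opening')})
    q=np.array(s['tcp_pos']); t=np.radians(TH); d=np.array([np.cos(t),np.sin(t)])
    print('tote xy',np.round(np.array([[d[0],d[1]],[-d[1],d[0]]])@(q[:2]-TC),1)); return q
E
python3 -c "
from h import *
st()"
```

```text
{'t': 30.4, 'tcp_pos': [530.661, -26.123, 52.988], 'tool_rot': [0.002, 0.636, 0.771, 0.0], 'ft_force': [0.566, -1.598, -2.796], 'opening': 0.104}
tote xy [-44.8  -0.1]
```

{"name": "step_arm", "arguments": {"grip": [-0.3, -0.3, -0.3, -0.3, -0.3, -0.3, -0.3, -0.3, -0.3, -0.3], "linear": [[0, 0, 0], [0, 0, 0], [0, 0, 0], [0, 0, 0], [0, 0, -0.008], [0, 0, -0.012], [0, 0, -0.012], [0, 0, -0.012], [-0.004, 0.006, -0.01], [-0.006, 0.01, -0.004]], "angular": [[0, 0, 0], [0, 0, 0], [0, 0, 0], [0, 0, 0], [0, 0, 0], [0, 0, 0], [0, 0, 0], [0, 0, 0], [0, 0, 0], [0, 0, 0]]}}

```text
t: 31.65
tcp_pos: [549.2, -33.1, 116.9]
tool_rot: [0.002, 0.636, 0.771, 0.001]
ft_force: [0.4, -0.7, 1.1]
opening: 0.654
```

{"name": "step_arm", "arguments": {"grip": [-0.3, -0.3, -0.3, -0.3, -0.3, -0.3, -0.3, -0.3, -0.3, -0.3], "linear": [[-0.006, 0.01, 0], [-0.006, 0.01, 0], [-0.006, 0.01, 0], [-0.006, 0.01, 0], [-0.006, 0.01, 0], [-0.006, 0.01, 0], [-0.004, 0.006, 0], [-0.002, 0.003, 0], [0, 0, 0], [0, 0, 0]], "angular": [[0, 0, 0], [0, 0, 0], [0, 0, 0], [0, 0, 0], [0, 0, 0], [0, 0, 0], [0, 0, 0], [0, 0, 0], [0, 0, 0], [0, 0, 0]]}}

```text
t: 32.9
tcp_pos: [630.6, -63.8, 114.8]
tool_rot: [0.001, 0.637, 0.771, -0.0]
ft_force: [-0.3, 0.3, -0.1]
opening: 0.646
```

Run:
```python
from h import *
st(); go(tote(39.5,-53.8,8),10.95,8)
c=cap('wrist','w5'); i=cv2.convertScaleAbs(c['image'][:,:,::-1],alpha=1.6)
for q in ((19.5,-53.8,38),(59.5,-53.8,38),(19.5,-9,38),(59.5,-9,38),(-44.8,0,75)): print(q,proj(c,tote(*q)))
cv2.imwrite('pics/w5b.png',i)
```

```text
{'t': 32.9, 'tcp_pos': [630.623, -63.752, 114.79], 'tool_rot': [0.001, 0.637, 0.771, -0.0], 'ft_force': [-0.341, 0.292, -0.131], 'opening': 0.646}
tote xy [ 46.2 -56.1]
from [630.6 -63.8 114.8] n 8
ang [0.0, 0.01, -0.0]
lin [[0.0003, -0.0008, 0.0133], [0.0003, -0.0008, 0.0133], [0.0003, -0.0008, 0.0133], [0.0003, -0.0008, 0.0133], [0.0003, -0.0008, 0.0133], [0.0003, -0.0008, 0.0133], [0.0003, -0.0008, 0.0133], [0.0003, -0.0008, 0.0133]]
(19.5, -53.8, 38) [278.0225301  209.56260103]
(59.5, -53.8, 38) [331.17202129 209.54755198]
(19.5, -9, 38) [276.08993025 150.39743868]
(59.5, -9, 38) [332.06801717 150.16667984]
(-44.8, 0, 75) [170.15130366 148.47154233]
```

View pics/w5b.png

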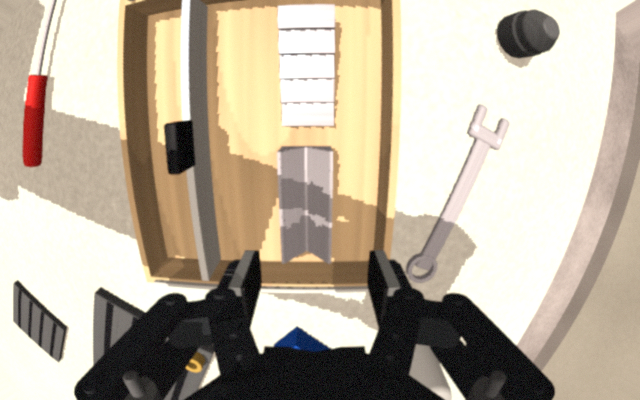

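The V-block spans columns 278–332 with its end at row 148, as predicted, and the tab has moved away to (180,147). I'll descend.

{"name": "step_arm", "arguments": {"grip": [-0.3, -0.3, -0.3, -0.3, -0.3, -0.3, -0.3, -0.3, -0.3, -0.3], "linear": [[0.0005, -0.002, 0.008], [0.0005, -0.0015, 0.013], [0.0005, -0.001, 0.014], [0.0005, -0.001, 0.014], [0, -0.0005, 0.014], [0, -0.0003, 0.013], [0, 0, 0.011], [0, 0, 0.007], [0, 0, 0.002], [0, 0, 0]], "angular": [[0, 0, 0], [0, 0, 0], [0, 0, 0], [0, 0, 0], [0, 0, 0], [0, 0, 0], [0, 0, 0], [0, 0, 0], [0, 0, 0], [0, 0, 0]]}}

```text
t: 34.2
tcp_pos: [622.4, -62.7, 10.6]
tool_rot: [-0.0, 0.636, 0.771, -0.001]
ft_force: [-0.4, 0.5, 0.1]
opening: 0.654
```

Run:
```python
from h import *
st(); go(tote(39.5,-53.8,8),10.95,1)
```

```text
{'t': 34.2, 'tcp_pos': [622.393, -62.663, 10.563], 'tool_rot': [-0.0, 0.636, 0.771, -0.001], 'ft_force': [-0.445, 0.539, 0.093], 'opening': 0.654}
tote xy [ 38.3 -53.4]
from [622.4 -62.7  10.6] n 1
ang [-0.09, 0.03, -0.01]
lin [[-0.0004, 0.0012, 0.0026]]
```

{"name": "step_arm", "arguments": {"grip": [-0.3, 1, 1, 1, 1, 1, 1, 1, 1, 1], "linear": [[0, 0.001, 0.003], [0, 0, 0.001], [0, 0, 0], [0, 0, 0], [0, 0, 0], [0, 0, 0], [0, 0, 0], [0, 0, 0], [0, 0, 0], [0, 0, 0]], "angular": [[0, 0, 0], [0, 0, 0], [0, 0, 0], [0, 0, 0], [0, 0, 0], [0, 0, 0], [0, 0, 0], [0, 0, 0], [0, 0, 0], [0, 0, 0]]}}

```text
t: 35.45
tcp_pos: [624.0, -62.6, 7.8]
tool_rot: [0.0, 0.637, 0.771, -0.0]
ft_force: [0.3, 0.3, 0.1]
opening: 0.457
```

{"name": "step_arm", "arguments": {"grip": [1, 1, 1, 1, 1, 1, 1, 1, 1, 1], "linear": [[0, 0, -0.005], [0, 0, -0.012], [0, 0, -0.016], [0, 0, -0.016], [0, 0, -0.018], [0, 0, -0.018], [0, 0, -0.018], [0, 0, -0.014], [0, 0, -0.008], [0, 0, -0.003]], "angular": [[0, 0, 0], [0, 0, 0], [0, 0, 0], [0, 0, 0], [0, 0, 0], [0, 0, 0], [0, 0, 0], [0, 0, 0], [0, 0, 0], [0, 0, 0]]}}

```text
t: 36.7
tcp_pos: [623.5, -62.3, 144.2]
tool_rot: [-0.0, 0.637, 0.771, -0.001]
ft_force: [-0.6, 0.3, -4.8]
opening: 0.459
```

Run:
```python
from h import *
st(); go([480,-290,160],-12.6,20)
```

```text
{'t': 36.7, 'tcp_pos': [623.488, -62.311, 144.195], 'tool_rot': [-0.0, 0.637, 0.771, -0.001], 'ft_force': [-0.57, 0.341, -4.757], 'opening': 0.459}
tote xy [ 39.5 -53.3]
from [623.5 -62.3 144.2] n 20
ang [-0.0, 0.0, 1.18]
lin [[-0.0098, -0.0092, -0.0008], [-0.01, -0.009, -0.0008], [-0.0102, -0.0088, -0.0008], [-0.0104, -0.0086, -0.0008], [-0.0105, -0.0084, -0.0008], [-0.0107, -0.0081, -0.0008], [-0.0109, -0.0079, -0.0008], [-0.011, -0.0077, -0.0008], [-0.0112, -0.0075, -0.0008], [-0.0113, -0.0072, -0.0008], [-0.0115, -0.007, -0.0008], [-0.0116, -0.0068, -0.0008], [-0.0118, -0.0065, -0.0008], [-0.0119, -0.0063, -0.0008], [-0.012, -0.006, -0.0008], [-0.0121, -0.0058, -0.0008], [-0.0123, -0.0055, -0.0008], [-0.0124, -0.0053, -0.0008], [-0.0125, -0.005, -0.0008], [-0.0126, -0.0048, -0.0008]]
```

V-block is held (opening 0.459, −4.8 N). Before carrying it over, I'll measure the plate from the first scene and wrist pictures.

Run:
```python
import cv2,numpy as np
a=cv2.resize(cv2.imread('pics/scene0.png')[190:256,210:296],None,fx=6,fy=6,interpolation=cv2.INTER_CUBIC)
b=cv2.resize(cv2.imread('pics/w1.png')[0:132,80:206],None,fx=3,fy=3,interpolation=cv2.INTER_CUBIC)
h=np.zeros((400,800,3),np.uint8); a=cv2.resize(a,(430,330),interpolation=cv2.INTER_CUBIC)
h[:330,:430]=a; h[:396,430:430+370]=b[:, :370]
cv2.imwrite('pics/pl.png',cv2.convertScaleAbs(h,alpha=1.6))
```

```text
(no output)
```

View pics/pl.png

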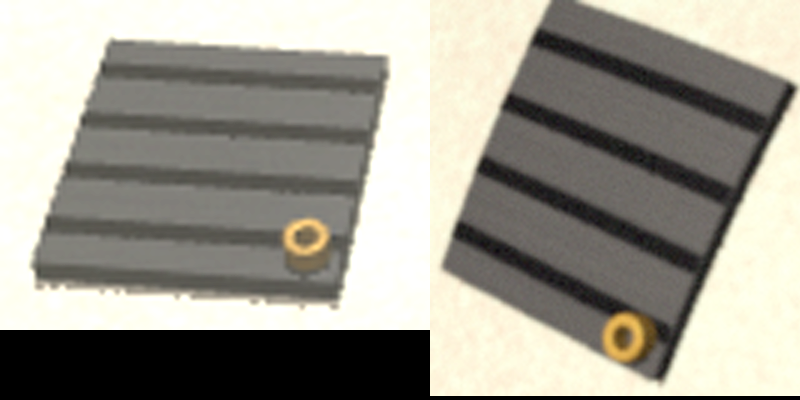

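Run:
```python
from h import *
d=np.load('w1.npz'); w={k:d[k] for k in d}; w['n']='wrist'; w['f']=float(w['f'])
c=cap('scene')
S=lambda u,v:onz(c,(u+.5)/5-.5+210,(v+.5)/5-.5+190,16)[:2]
Q=lambda u,v:onz(w,(u-430+.5)/3-.5+80,(v+.5)/3-.5,16)[:2]
e=lambda a,b:np.round([np.linalg.norm(b-a),np.degrees(np.arctan2(*(b-a)[::-1]))],1).tolist()
s=[S(110,40),S(388,57),S(338,288),S(36,266)]
print(np.round(s,1).tolist(),np.mean(s,0),e(s[0],s[1]),e(s[3],s[2]),e(s[0],s[3]),e(s[1],s[2]))
q=[Q(553,-3),Q(780,87),Q(655,372),Q(443,267)]
print(np.round(q,1).tolist(),np.mean(q,0),e(q[0],q[1]),e(q[3],q[2]),e(q[0],q[3]),e(q[1],q[2]))
print('slots',e(Q(503,103),Q(735,197)),e(Q(480,165),Q(703,265)),e(S(85,120),S(370,137)),e(S(68,170),S(357,188)))
print('diag mid',(q[1]+q[3])/2)
```

```text
[[357.6, -374.4], [400.3, -220.8], [554.9, -263.5], [512.7, -414.2]] [ 456.35386713 -318.2275705 ] [159.5, 74.5] [156.5, 74.3] [160.1, -14.4] [160.4, -15.5]
[[359.0, -372.2], [402.8, -223.8], [546.9, -261.5], [508.5, -412.8]] [ 454.28984865 -317.59560975] [154.8, 73.6] [156.1, 75.8] [155.0, -15.2] [149.0, -14.7]
slots [160.0, 75.5] [157.8, 75.3] [157.3, 74.8] [156.0, 74.8]
diag mid [ 455.64747655 -318.30862985]
```

```bash
echo "plate=frame([455.8,-318.],-15.1)" >> h.py
python3 - <<'E'
from h import *
go(plate(0,0,130),-15.1,20)
E
```

```text
from [623.5 -62.4 144.3] n 20
ang [-0.0, 0.0, 1.3]
lin [[-0.011, -0.0107, 0.0007], [-0.0112, -0.0104, 0.0007], [-0.0114, -0.0101, 0.0007], [-0.0117, -0.0099, 0.0007], [-0.0119, -0.0096, 0.0007], [-0.0121, -0.0093, 0.0007], [-0.0123, -0.0091, 0.0007], [-0.0125, -0.0088, 0.0007], [-0.0127, -0.0085, 0.0007], [-0.0129, -0.0082, 0.0007], [-0.0131, -0.0079, 0.0007], [-0.0133, -0.0076, 0.0007], [-0.0134, -0.0073, 0.0007], [-0.0136, -0.007, 0.0007], [-0.0137, -0.0067, 0.0007], [-0.0139, -0.0064, 0.0007], [-0.014, -0.0061, 0.0007], [-0.0142, -0.0057, 0.0007], [-0.0143, -0.0054, 0.0007], [-0.0144, -0.0051, 0.0007]]
```

{"name": "step_arm", "arguments": {"grip": [1, 1, 1, 1, 1, 1, 1, 1, 1, 1], "linear": [[-0.011, -0.0107, 0.0005], [-0.0112, -0.0104, 0.0005], [-0.0114, -0.01, 0.0005], [-0.0117, -0.01, 0.0005], [-0.012, -0.0096, 0.0005], [-0.012, -0.0093, 0.0005], [-0.0123, -0.009, 0.0005], [-0.0125, -0.0088, 0.0005], [-0.0127, -0.0085, 0.0005], [-0.013, -0.008, 0.0005]], "angular": [[0, 0, 1.3], [0, 0, 1.3], [0, 0, 1.3], [0, 0, 1.3], [0, 0, 1.3], [0, 0, 1.3], [0, 0, 1.3], [0, 0, 1.3], [0, 0, 1.3], [0, 0, 1.3]]}}

```text
t: 38.0
tcp_pos: [531.7, -198.9, 137.0]
tool_rot: [-0.001, 0.726, 0.688, -0.002]
ft_force: [-0.2, 0.3, -4.6]
opening: 0.461
```

{"name": "step_arm", "arguments": {"grip": [1, 1, 1, 1, 1, 1, 1, 1, 1, 1], "linear": [[-0.013, -0.008, 0.0007], [-0.0133, -0.0076, 0.0007], [-0.0134, -0.0073, 0.0007], [-0.0136, -0.007, 0.0007], [-0.0137, -0.0067, 0.0007], [-0.014, -0.0064, 0.0007], [-0.014, -0.006, 0.0007], [-0.012, -0.005, 0.0007], [-0.008, -0.0035, 0], [-0.004, -0.002, 0]], "angular": [[0, 0, 1.3], [0, 0, 1.3], [0, 0, 1.3], [0, 0, 1.3], [0, 0, 1.3], [0, 0, 1.3], [0, 0, 1.3], [0, 0, 1.3], [0, 0, 1.3], [0, 0, 1.3]]}}

```text
t: 39.25
tcp_pos: [449.2, -316.4, 131.5]
tool_rot: [-0.001, 0.804, 0.595, -0.002]
ft_force: [-0.4, -0.5, -4.7]
opening: 0.457
```

Run:
```python
from h import *
st(); go(plate(0,0,22),-15.1,8)
```

```text
{'t': 39.25, 'tcp_pos': [449.234, -316.384, 131.542], 'tool_rot': [-0.001, 0.804, 0.595, -0.002], 'ft_force': [-0.373, -0.456, -4.661], 'opening': 0.457}
tote xy [-179.9 -269.6]
from [ 449.2 -316.4  131.5] n 8
ang [-0.03, 0.02, -0.24]
lin [[0.0001, 0.0009, 0.0137], [0.0001, 0.0009, 0.0137], [0.0001, 0.0009, 0.0137], [0.0001, 0.0009, 0.0137], [0.0, 0.0009, 0.0137], [0.0, 0.0009, 0.0137], [0.0, 0.0009, 0.0137], [0.0, 0.0009, 0.0137]]
```

{"name": "step_arm", "arguments": {"grip": [1, 1, 1, 1, 1, 1, 1, 1, 1, 1], "linear": [[0, 0.002, 0.009], [0, 0.0015, 0.013], [0, 0.001, 0.014], [0, 0.001, 0.014], [0, 0.001, 0.014], [0, 0.0005, 0.014], [0, 0, 0.011], [0, 0, 0.007], [0, 0, 0.002], [0, 0, 0]], "angular": [[0, 0, -0.5], [0, 0, -0.4], [0, 0, -0.4], [0, 0, -0.3], [0, 0, -0.2], [0, 0, 0], [0, 0, 0], [0, 0, 0], [0, 0, 0], [0, 0, 0]]}}

```text
t: 40.5
tcp_pos: [456.0, -316.9, 24.9]
tool_rot: [-0.002, 0.793, 0.609, -0.002]
ft_force: [-0.1, -0.1, -4.0]
opening: 0.457
```

Run:
```python
from h import *
st(); go(plate(0,0,17.8),-15.1,1)
c=cap('wrist','w6'); np.savez('w6.npz',**{k:c[k] for k in c})
for q in ((-80,80),(80,80),(0,80)): print(q,proj(c,plate(*q,16)))
cv2.imwrite('pics/w6b.png',cv2.convertScaleAbs(c['image'][:,:,::-1],alpha=1.6))
```

```text
{'t': 40.5, 'tcp_pos': [455.967, -316.949, 24.915], 'tool_rot': [-0.002, 0.793, 0.609, -0.002], 'ft_force': [-0.145, -0.053, -4.041], 'opening': 0.457}
tote xy [-173.4 -271.5]
from [ 456.  -316.9   24.9] n 1
ang [-0.38, 0.04, 0.1]
lin [[-0.0011, 0.0002, 0.0071]]
(-80, 80) [161.57312812 113.42533005]
(80, 80) [467.25687862 114.07825159]
(0, 80) [314.02779395 105.92673354]
```

View pics/w6b.png

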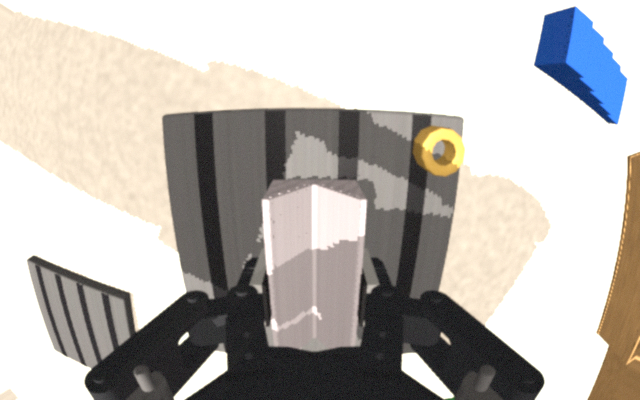

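The V-block is held upright with its groove parallel to the slots. The plate's far corners are at (165,116) and (460,120), within 1–2 mm of prediction. I'll nudge, lower and release.

{"name": "step_arm", "arguments": {"grip": [1, 1, 1, 1, 1, 1, 1, 1, 1, 1], "linear": [[-0.001, -0.0004, 0.002], [-0.001, -0.0004, 0.002], [0, 0, 0.001], [0, 0, 0.0005], [0, 0, 0], [0, 0, 0], [0, 0, 0], [0, 0, 0], [0, 0, 0], [0, 0, 0]], "angular": [[-0.2, 0, 0], [-0.1, 0, 0], [0, 0, 0], [0, 0, 0], [0, 0, 0], [0, 0, 0], [0, 0, 0], [0, 0, 0], [0, 0, 0], [0, 0, 0]]}}

```text
t: 41.8
tcp_pos: [455.3, -319.4, 20.8]
tool_rot: [0.001, 0.793, 0.609, -0.0]
ft_force: [0.2, 0.3, -5.0]
opening: 0.453
```

Run:
```python
from h import *
st(); go(plate(-.7,-1,17.8),-15.1,1)
```

```text
{'t': 41.8, 'tcp_pos': [455.328, -319.408, 20.752], 'tool_rot': [0.001, 0.793, 0.609, -0.0], 'ft_force': [0.208, 0.276, -4.961], 'opening': 0.453}
tote xy [-174.4 -273.8]
from [ 455.3 -319.4   20.8] n 1
ang [0.1, 0.1, 0.1]
lin [[0.0005, -0.0006, 0.0029]]
```

{"name": "step_arm", "arguments": {"grip": [1, 1, 1, -0.3, -0.3, -0.3, -0.3, -0.3, -0.3, -0.3], "linear": [[0, 0, 0.002], [0, 0, 0.0015], [0, 0, 0.0007], [0, 0, 0], [0, 0, 0], [0, 0, 0], [0, 0, 0], [0, 0, -0.006], [0, 0, -0.015], [0, 0, -0.02]], "angular": [[0, 0, 0], [0, 0, 0], [0, 0, 0], [0, 0, 0], [0, 0, 0], [0, 0, 0], [0, 0, 0], [0, 0, 0], [0, 0, 0], [0, 0, 0]]}}

```text
t: 43.05
tcp_pos: [456.0, -319.9, 61.5]
tool_rot: [0.003, 0.793, 0.609, 0.0]
ft_force: [0.3, -0.6, 0.6]
opening: 0.649
```

{"name": "step_arm", "arguments": {"grip": [-0.3, -0.3, -0.3, -0.3, -0.3, -0.3, -0.3, -0.3, -0.3, -0.3], "linear": [[0, 0, -0.02], [0, 0, -0.02], [0, 0, -0.02], [0, 0, -0.015], [0, 0, -0.01], [0, 0, -0.005], [0, 0, 0], [0, 0, 0], [0, 0, 0], [0, 0, 0]], "angular": [[0, 0, 0], [0, 0, 0], [0, 0, 0], [0, 0, 0], [0, 0, 0], [0, 0, 0], [0, 0, 0], [0, 0, 0], [0, 0, 0], [0, 0, 0]]}}

```text
t: 44.3
tcp_pos: [456.1, -319.9, 160.2]
tool_rot: [0.005, 0.793, 0.609, 0.001]
ft_force: [0.2, -0.3, 0.6]
opening: 0.649
```

Run:
```python
from h import *
st(); go(tote(-44.8,0,120),10.95,20)
c=cap('wrist','w7'); np.savez('w7.npz',**{k:c[k] for k in c})
for q in ((-80,80,16),(80,80,16),(-20,45,48),(20,45,48)): print(q,proj(c,plate(*q)))
cv2.imwrite('pics/w7b.png',cv2.convertScaleAbs(c['image'][:,:,::-1],alpha=1.6))
```

```text
{'t': 44.3, 'tcp_pos': [456.108, -319.883, 160.232], 'tool_rot': [0.005, 0.793, 0.609, 0.001], 'ft_force': [0.199, -0.282, 0.647], 'opening': 0.649}
tote xy [-173.8 -274.4]
from [ 456.1 -319.9  160.2] n 20
ang [0.02, 0.02, -1.3]
lin [[0.0152, -0.0002, 0.0019], [0.0152, 0.0001, 0.0019], [0.0152, 0.0005, 0.0019], [0.0151, 0.0008, 0.002], [0.0151, 0.0012, 0.002], [0.0151, 0.0015, 0.002], [0.0151, 0.0018, 0.002], [0.015, 0.0022, 0.002], [0.015, 0.0025, 0.002], [0.0149, 0.0029, 0.002], [0.0148, 0.0032, 0.002], [0.0147, 0.0035, 0.002], [0.0147, 0.0039, 0.002], [0.0146, 0.0042, 0.002], [0.0145, 0.0045, 0.002], [0.0144, 0.0049, 0.002], [0.0142, 0.0052, 0.002], [0.0141, 0.0055, 0.002], [0.014, 0.0058, 0.002], [0.0139, 0.0061, 0.002]]
(-80, 80, 16) [225.63607971 104.45506568]
(80, 80, 16) [397.30985328 104.47948473]
(-20, 45, 48) [287.28967667 144.19381159]
(20, 45, 48) [335.77223081 144.17619649]
```

View pics/w7b.png

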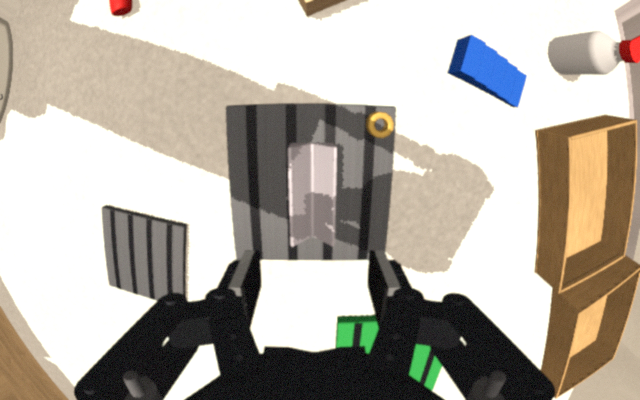

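The V-block is upright and centred on the plate, at columns 289–338 and rows 143–247 against a predicted 287–336 from row 144, with the groove along the slots. Back to the tab.

{"name": "step_arm", "arguments": {"grip": [-0.3, -0.3, -0.3, -0.3, -0.3, -0.3, -0.3, -0.3, -0.3, -0.3], "linear": [[0.0152, 0, 0.001], [0.0152, 0, 0.001], [0.0152, 0.0005, 0.001], [0.015, 0.0008, 0.001], [0.015, 0.0012, 0.002], [0.015, 0.0015, 0.002], [0.015, 0.0018, 0.002], [0.015, 0.0022, 0.002], [0.015, 0.0025, 0.002], [0.015, 0.003, 0.002]], "angular": [[0.05, 0.05, -1.3], [0.05, 0.05, -1.3], [0.05, 0.05, -1.3], [0.05, 0.05, -1.3], [0.05, 0.05, -1.3], [0, 0, -1.3], [0, 0, -1.3], [0, 0, -1.3], [0, 0, -1.3], [0, 0, -1.3]]}}

```text
t: 45.6
tcp_pos: [494.9, -161.9, 142.9]
tool_rot: [0.002, 0.714, 0.701, 0.001]
ft_force: [-0.3, 0.1, -0.6]
opening: 0.651
```

{"name": "step_arm", "arguments": {"grip": [0, 0, 0, 0, 0, 0, 0, 0, 0, 0], "linear": [[0.0148, 0.0032, 0.002], [0.0147, 0.0035, 0.002], [0.0147, 0.004, 0.002], [0.0146, 0.0042, 0.002], [0.0145, 0.0045, 0.002], [0.0144, 0.005, 0.002], [0.014, 0.005, 0.002], [0.011, 0.0045, 0.002], [0.008, 0.003, 0], [0.004, 0.0015, 0]], "angular": [[0, 0, -1.3], [0, 0, -1.3], [0, 0, -1.3], [0, 0, -1.3], [0, 0, -1.3], [0, 0, -1.3], [0, 0, -1.3], [0, 0, -1.3], [0, 0, -1.3], [0, 0, -1.3]]}}

```text
t: 46.85
tcp_pos: [525.9, -24.6, 125.4]
tool_rot: [0.002, 0.623, 0.782, 0.001]
ft_force: [-0.5, -0.3, -0.3]
opening: 0.5
```

Run:
```python
from h import *
st(); go(tote(-44.8,0,56),10.95,8)
```

```text
{'t': 46.85, 'tcp_pos': [525.869, -24.63, 125.395], 'tool_rot': [0.002, 0.623, 0.782, 0.001], 'ft_force': [-0.521, -0.309, -0.259], 'opening': 0.5}
tote xy [-49.2   2.3]
from [525.9 -24.6 125.4] n 8
ang [0.02, 0.01, 0.25]
lin [[-0.0003, 0.0005, 0.0087], [-0.0003, 0.0005, 0.0087], [-0.0003, 0.0005, 0.0087], [-0.0003, 0.0005, 0.0087], [-0.0003, 0.0005, 0.0087], [-0.0003, 0.0005, 0.0087], [-0.0003, 0.0005, 0.0087], [-0.0003, 0.0005, 0.0087]]
```

{"name": "step_arm", "arguments": {"grip": [0, 0, 0, 0, 0, 0, 0, 0, 0, 0], "linear": [[-0.001, 0.0015, 0.004], [-0.001, 0.001, 0.008], [-0.001, 0.001, 0.011], [-0.0005, 0.0005, 0.012], [0, 0.0003, 0.011], [0, 0, 0.009], [0, 0, 0.006], [0, 0, 0.003], [0, 0, 0], [0, 0, 0]], "angular": [[0, 0, 0.5], [0, 0, 0.5], [0, 0, 0.4], [0, 0, 0.3], [0, 0, 0.2], [0, 0, 0], [0, 0, 0], [0, 0, 0], [0, 0, 0], [0, 0, 0]]}}

```text
t: 48.1
tcp_pos: [530.9, -28.4, 56.2]
tool_rot: [0.001, 0.637, 0.771, 0.0]
ft_force: [0.1, 0.5, -0.4]
opening: 0.5
```

Run:
```python
from h import *
st(); go(tote(-44.8,0,54),10.95,1)
```

```text
{'t': 48.1, 'tcp_pos': [530.914, -28.433, 56.192], 'tool_rot': [0.001, 0.637, 0.771, 0.0], 'ft_force': [0.072, 0.474, -0.432], 'opening': 0.5}
tote xy [-45.   -2.4]
from [530.9 -28.4  56.2] n 1
ang [0.12, 0.1, -0.13]
lin [[0.0024, 0.0002, 0.0022]]
```

Grip the tab, then slide it back about 49 mm first.

{"name": "step_arm", "arguments": {"grip": [0, 1, 1, 1, 1, 1, 1, 1, 1, 1], "linear": [[0.0015, 0, 0.003], [0, 0, 0], [0, 0, 0], [0, 0, 0], [0, 0, 0], [0, 0, 0], [0, 0, 0], [0, 0, 0], [0, 0, 0], [0, 0, 0]], "angular": [[0, 0, 0], [0, 0, 0], [0, 0, 0], [0, 0, 0], [0, 0, 0], [0, 0, 0], [0, 0, 0], [0, 0, 0], [0, 0, 0], [0, 0, 0]]}}

```text
t: 49.35
tcp_pos: [531.1, -26.9, 54.0]
tool_rot: [0.002, 0.637, 0.771, 0.001]
ft_force: [0.4, 0.0, -0.0]
opening: 0.094
```

{"name": "step_arm", "arguments": {"grip": [1, 1, 1, 1, 1, 1, 1, 1, 1, 1], "linear": [[0, 0.003, 0], [0, 0.006, 0], [0, 0.007, 0], [0, 0.007, 0], [0, 0.007, 0], [0, 0.007, 0], [0, 0.006, 0], [0, 0.003, 0], [0, 0.001, 0], [0, 0, 0]], "angular": [[0, 0, 0], [0, 0, 0], [0, 0, 0], [0, 0, 0], [0, 0, 0], [0, 0, 0], [0, 0, 0], [0, 0, 0], [0, 0, 0], [0, 0, 0]]}}

```text
t: 50.6
tcp_pos: [580.2, -17.3, 54.0]
tool_rot: [0.001, 0.637, 0.771, 0.0]
ft_force: [-0.8, -0.5, 1.0]
opening: 0.098
```

{"name": "step_arm", "arguments": {"grip": [1, 1, 1, 1, 1, 1, 1, 1, 1, 1], "linear": [[0, 0.001, 0], [0, 0.001, 0], [0, 0.001, 0], [0, 0.001, 0], [0, 0.001, 0], [0, 0, 0], [0, 0, 0], [0, 0, 0], [0, 0, 0], [0, 0, 0]], "angular": [[0, 0, 0], [0, 0, 0], [0, 0, 0], [0, 0, 0], [0, 0, 0], [0, 0, 0], [0, 0, 0], [0, 0, 0], [0, 0, 0], [0, 0, 0]]}}

```text
t: 51.85
tcp_pos: [584.8, -16.5, 54.0]
tool_rot: [0.001, 0.637, 0.771, -0.0]
ft_force: [-3.3, -0.7, 1.8]
opening: 0.098
```

```bash
python3 -c "
from h import *
st()"
```

```text
{'t': 51.85, 'tcp_pos': [584.78, -16.454, 54.03], 'tool_rot': [0.001, 0.637, 0.771, -0.0], 'ft_force': [-3.274, -0.718, 1.783], 'opening': 0.098}
tote xy [10.2 -0.9]
```

{"name": "step_arm", "arguments": {"grip": [1, 1, 1, 1, 1, 1, 1, 1, 1, 1], "linear": [[0, 0.001, 0], [0, 0.001, 0], [0, 0.0015, 0], [0, 0.0015, 0], [0, 0, 0], [0, 0, 0], [0, 0, 0], [0, 0, 0], [0, 0, 0], [0, 0, 0]], "angular": [[0, 0, 0], [0, 0, 0], [0, 0, 0], [0, 0, 0], [0, 0, 0], [0, 0, 0], [0, 0, 0], [0, 0, 0], [0, 0, 0], [0, 0, 0]]}}

```text
t: 53.1
tcp_pos: [584.7, -16.5, 54.0]
tool_rot: [-0.003, 0.637, 0.77, -0.005]
ft_force: [-3.8, -0.3, 1.8]
opening: 0.102
```

```bash
python3 -c "
from h import *
st()"
```

```text
{'t': 53.1, 'tcp_pos': [584.67, -16.467, 54.02], 'tool_rot': [-0.003, 0.637, 0.77, -0.005], 'ft_force': [-3.802, -0.328, 1.797], 'opening': 0.102}
tote xy [10.1 -0.9]
```

At the divider stop (no further motion, tote x 10.1). Release and head for the mat.

{"name": "step_arm", "arguments": {"grip": [0, 0, 0, 0, 0, 0, 0, 0, 0, 0], "linear": [[0, 0, 0], [0, 0, 0], [0, 0, 0], [0, 0, 0], [0, 0, -0.008], [0, 0, -0.015], [0, 0, -0.02], [0, 0, -0.02], [0, 0, -0.015], [0, 0, -0.01]], "angular": [[0, 0, 0], [0, 0, 0], [0, 0, 0], [0, 0, 0], [0, 0, 0], [0, 0, 0], [0.2, 0.2, 0], [0.2, 0.2, 0], [0.1, 0.1, 0], [0, 0, 0]]}}

```text
t: 54.35
tcp_pos: [587.5, -16.3, 149.2]
tool_rot: [-0.008, 0.637, 0.77, -0.004]
ft_force: [-0.9, 0.2, -0.0]
opening: 0.503
```

```bash
python3 -c "
from h import *
st(); go(mat(-5,5,200),81.5,20)"
```

```text
{'t': 54.35, 'tcp_pos': [587.46, -16.304, 149.153], 'tool_rot': [-0.008, 0.637, 0.77, -0.004], 'ft_force': [-0.948, 0.243, -0.033], 'opening': 0.503}
tote xy [12.9 -1.3]
from [587.5 -16.3 149.2] n 20
ang [-0.03, -0.04, -3.54]
lin [[0.0188, -0.003, -0.0024], [0.0189, -0.0018, -0.0024], [0.019, -0.0006, -0.0024], [0.019, 0.0005, -0.0024], [0.019, 0.0017, -0.0024], [0.0188, 0.0029, -0.0024], [0.0186, 0.004, -0.0025], [0.0183, 0.0052, -0.0025], [0.018, 0.0063, -0.0025], [0.0175, 0.0074, -0.0025], [0.017, 0.0085, -0.0025], [0.0165, 0.0095, -0.0025], [0.0159, 0.0105, -0.0025], [0.0152, 0.0115, -0.0025], [0.0144, 0.0124, -0.0025], [0.0137, 0.0132, -0.0025], [0.0128, 0.0141, -0.0025], [0.0119, 0.0148, -0.0025], [0.011, 0.0155, -0.0025], [0.01, 0.0162, -0.0025]]
```

{"name": "step_arm", "arguments": {"grip": [-0.4, -0.4, -0.4, -0.4, -0.4, -0.4, -0.4, -0.4, -0.4, -0.4], "linear": [[0.0188, -0.003, -0.0024], [0.019, -0.0018, -0.0024], [0.019, -0.0006, -0.0024], [0.019, 0.0005, -0.0024], [0.019, 0.0017, -0.0024], [0.0188, 0.003, -0.0024], [0.0186, 0.004, -0.0025], [0.0183, 0.005, -0.0025], [0.018, 0.0063, -0.0025], [0.0175, 0.0074, -0.0025]], "angular": [[-0.03, -0.04, -3.54], [-0.03, -0.04, -3.54], [-0.03, -0.04, -3.54], [-0.03, -0.04, -3.54], [-0.03, -0.04, -3.54], [-0.03, -0.04, -3.54], [-0.03, -0.04, -3.54], [-0.03, -0.04, -3.54], [-0.03, -0.04, -3.54], [-0.03, -0.04, -3.54]]}}

```text
t: 55.6
tcp_pos: [513.9, 174.4, 175.4]
tool_rot: [-0.005, 0.352, 0.936, -0.001]
ft_force: [0.4, -0.0, 0.2]
opening: 0.696
```

{"name": "step_arm", "arguments": {"grip": [-0.4, -0.4, -0.4, -0.4, -0.4, -0.4, -0.4, -0.4, -0.4, -0.4], "linear": [[0.017, 0.0085, -0.0025], [0.0165, 0.0095, -0.0025], [0.016, 0.0105, -0.0025], [0.0152, 0.0115, -0.0025], [0.0144, 0.0124, -0.0025], [0.0137, 0.0132, -0.0025], [0.0128, 0.014, -0.0025], [0.011, 0.0135, -0.0025], [0.008, 0.011, 0], [0.004, 0.006, 0]], "angular": [[-0.03, -0.04, -3.54], [-0.03, -0.04, -3.54], [-0.03, -0.04, -3.54], [-0.03, -0.04, -3.54], [-0.03, -0.04, -3.54], [-0.03, -0.04, -3.54], [-0.03, -0.04, -3.54], [-0.03, -0.04, -3.54], [0, 0, -3], [0, 0, -2]]}}

```text
t: 56.85
tcp_pos: [440.2, 343.4, 197.7]
tool_rot: [-0.001, 0.048, 0.999, 0.001]
ft_force: [-0.7, -0.3, -0.3]
opening: 0.696
```

Run:
```python
from h import *
st(); 
c=cap('wrist','w8'); np.savez('w8.npz',**{k:c[k] for k in c})
i=cv2.convertScaleAbs(c['image'][:,:,::-1],alpha=1.5)[0:320,70:570]
cv2.imwrite('pics/w8b.png',cv2.resize(i,None,fx=1.6,fy=1.6,interpolation=cv2.INTER_CUBIC))
```

```text
{'t': 56.85, 'tcp_pos': [440.161, 343.423, 197.675], 'tool_rot': [-0.001, 0.048, 0.999, 0.001], 'ft_force': [-0.675, -0.307, -0.317], 'opening': 0.696}
tote xy [-63.4 379.9]
```

View pics/w8b.png

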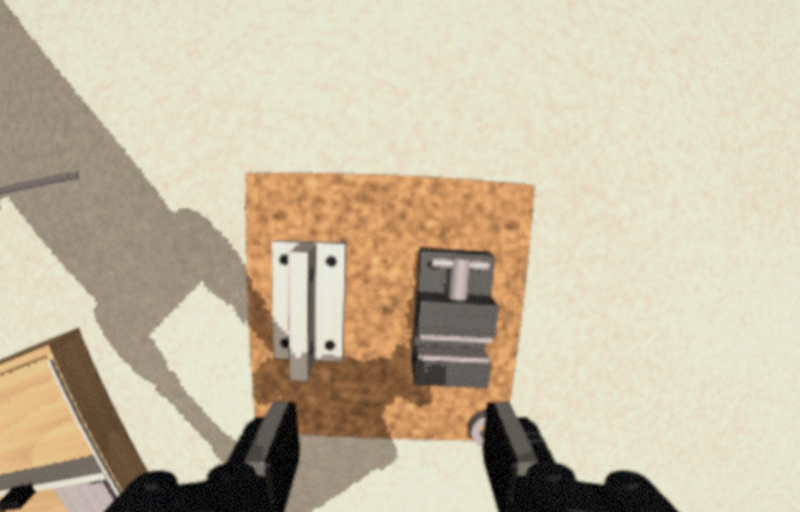

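Run:
```python
from h import *
d=np.load('w8.npz'); c={k:d[k] for k in d}; c['n']='wrist'; c['f']=float(c['f'])
W=lambda u,v,z:onz(c,(u+.5)/1.6-.5+70,(v+.5)/1.6-.5,z)[:2]
e=lambda a,b:np.round([np.linalg.norm(b-a),np.degrees(np.arctan2(*(b-a)[::-1]))],1).tolist()
b=[W(420,248,22),W(494,254,22)]; f=[W(413,386,48),W(488,387,48)]
print('vise front',e(*b),'back',e(*f),'L',e(b[0],f[0]),'R',e(b[1],f[1]),'C',np.mean(b+f,0))
k=[W(272,241,14),W(345,242,14),W(344,360,14)]
print('br',e(k[0],k[1]),e(k[1],k[2]),'C',(k[0]+k[2])/2)
t=[W(298,248,51),W(298,380,51)]; print('web',e(*t),np.mean(t,0))
```

```text
vise front [49.2, 80.6] back [49.7, 83.0] L [85.9, -8.5] R [83.8, -8.2] C [460.13886934 383.59979277]
br [49.7, 82.7] [84.2, -7.4] C [445.15117109 286.55081968]
web [85.7, -8.7] [444.36450837 285.58411437]
```

Both parts stand square on the mat: the vise at centre (460.1, 383.6) and 81.7°, the bracket at (445, 286). Both match the release poses. I'll regrasp the vise first.

```bash
python3 -c "
from h import *
st(); p=[460.4,383.6,90]; go(p,81.6,10)"
```

```text
{'t': 56.9, 'tcp_pos': [439.863, 343.916, 197.64], 'tool_rot': [-0.001, 0.047, 0.999, 0.002], 'ft_force': [-1.139, 0.571, -0.153], 'opening': 0.703}
tote xy [-63.6 380.4]
from [439.9 343.9 197.6] n 10
ang [0.02, -0.02, 0.3]
lin [[-0.0017, 0.0041, 0.0108], [-0.0017, 0.0041, 0.0108], [-0.0017, 0.0041, 0.0108], [-0.0016, 0.0041, 0.0108], [-0.0016, 0.0042, 0.0108], [-0.0016, 0.0042, 0.0108], [-0.0016, 0.0042, 0.0108], [-0.0015, 0.0042, 0.0108], [-0.0015, 0.0042, 0.0108], [-0.0015, 0.0042, 0.0108]]
```

{"name": "step_arm", "arguments": {"grip": [-0.5, -0.5, -0.5, -0.5, -0.5, -0.5, -0.5, -0.5, -0.5, -0.5], "linear": [[-0.002, 0.005, 0.01], [-0.002, 0.006, 0.014], [-0.0025, 0.006, 0.015], [-0.0025, 0.006, 0.015], [-0.002, 0.006, 0.014], [-0.002, 0.005, 0.012], [-0.001, 0.002, 0.01], [0, 0, 0.008], [0, 0, 0.003], [0, 0, 0]], "angular": [[0, 0, 0.4], [0, 0, 0.4], [0, 0, 0.4], [0, 0, 0.4], [0, 0, 0.4], [0, 0, 0.4], [0, 0, 0.3], [0, 0, 0.1], [0, 0, 0], [0, 0, 0]]}}

```text
t: 58.15
tcp_pos: [459.1, 378.9, 87.2]
tool_rot: [-0.003, 0.074, 0.997, 0.0]
ft_force: [0.2, -0.2, 0.2]
opening: 0.75
```

```bash
python3 -c "
from h import *
st(); p=[460.4,383.6,13]; go(p,81.6,6)"
```

```text
{'t': 58.15, 'tcp_pos': [459.105, 378.888, 87.218], 'tool_rot': [-0.003, 0.074, 0.997, 0.0], 'ft_force': [0.207, -0.225, 0.246], 'opening': 0.75}
tote xy [-38.1 411.1]
from [459.1 378.9  87.2] n 6
ang [-0.0, -0.05, -0.02]
lin [[-0.0002, 0.0008, 0.0124], [-0.0002, 0.0008, 0.0124], [-0.0001, 0.0008, 0.0124], [-0.0001, 0.0008, 0.0124], [-0.0001, 0.0008, 0.0124], [-0.0001, 0.0008, 0.0124]]
```

{"name": "step_arm", "arguments": {"grip": [-0.5, -0.5, -0.5, -0.5, -0.5, -0.5, -0.5, -0.5, -0.5, -0.5], "linear": [[-0.0005, 0.002, 0.002], [-0.0003, 0.0015, 0.007], [0, 0.001, 0.011], [0, 0.0003, 0.012], [0, 0, 0.012], [0, 0, 0.011], [0, 0, 0.008], [0, 0, 0.004], [0, 0, 0.001], [0, 0, 0]], "angular": [[0, -0.1, 0], [0, -0.1, 0], [0, -0.1, 0], [0, 0, 0], [0, 0, 0], [0, 0, 0], [0, 0, 0], [0, 0, 0], [0, 0, 0], [0, 0, 0]]}}

```text
t: 59.4
tcp_pos: [460.9, 383.9, 15.0]
tool_rot: [0.001, 0.074, 0.997, 0.0]
ft_force: [-0.3, -0.2, -0.7]
opening: 0.752
```

```bash
python3 -c "
from h import *
st(); p=[460.4,383.6,11.5]; go(p,81.6,1)"
```

```text
{'t': 59.4, 'tcp_pos': [460.868, 383.87, 14.963], 'tool_rot': [0.001, 0.074, 0.997, 0.0], 'ft_force': [-0.284, -0.24, -0.711], 'opening': 0.752}
tote xy [-35.4 415.7]
from [460.9 383.9  15. ] n 1
ang [0.02, 0.06, -0.14]
lin [[0.0004, -0.0003, 0.0035]]
```

Well placed. Lower 4 mm, close and lift.

{"name": "step_arm", "arguments": {"grip": [-0.5, -0.5, 1, 1, 1, 1, 1, 1, 1, 1], "linear": [[0.0003, 0, 0.003], [0, 0, 0.0015], [0, 0, 0], [0, 0, 0], [0, 0, 0], [0, 0, 0], [0, 0, 0], [0, 0, 0], [0, 0, 0], [0, 0, 0]], "angular": [[0, 0, -0.1], [0, 0, 0], [0, 0, 0], [0, 0, 0], [0, 0, 0], [0, 0, 0], [0, 0, 0], [0, 0, 0], [0, 0, 0], [0, 0, 0]]}}

```text
t: 60.65
tcp_pos: [461.1, 384.0, 11.5]
tool_rot: [0.001, 0.074, 0.997, 0.0]
ft_force: [0.3, -0.3, -0.8]
opening: 0.579
```

```bash
python3 -c "
from h import *
q=st(); up=[q[0],q[1],130]; go([537.8,-81.2,130],100.95,20,(up,81.6))"
```

```text
{'t': 60.65, 'tcp_pos': [461.082, 383.986, 11.456], 'tool_rot': [0.001, 0.074, 0.997, 0.0], 'ft_force': [0.252, -0.334, -0.822], 'opening': 0.579}
tote xy [-35.2 415.7]
from [461.1 384.  130. ] n 20
ang [0.0, 0.0, -0.97]
lin [[-0.0072, -0.0224, 0.0], [-0.0068, -0.0226, 0.0], [-0.0064, -0.0227, 0.0], [-0.006, -0.0228, 0.0], [-0.0057, -0.0229, 0.0], [-0.0053, -0.023, 0.0], [-0.0049, -0.0231, 0.0], [-0.0045, -0.0231, 0.0], [-0.0041, -0.0232, 0.0], [-0.0037, -0.0233, 0.0], [-0.0033, -0.0233, 0.0], [-0.0029, -0.0234, 0.0], [-0.0025, -0.0234, 0.0], [-0.0021, -0.0235, 0.0], [-0.0017, -0.0235, 0.0], [-0.0013, -0.0235, 0.0], [-0.0009, -0.0236, 0.0], [-0.0005, -0.0236, 0.0], [-0.0001, -0.0236, 0.0], [0.0003, -0.0236, 0.0]]
```

{"name": "step_arm", "arguments": {"grip": [1, 1, 1, 1, 1, 1, 1, 1, 1, 1], "linear": [[0, 0, -0.005], [0, 0, -0.012], [0, 0, -0.016], [0, 0, -0.016], [0, 0, -0.016], [0, 0, -0.016], [0, 0, -0.014], [0, 0, -0.01], [0, 0, -0.005], [0, 0, -0.002]], "angular": [[0, 0, 0], [0, 0, 0], [0, 0, 0], [0, 0, 0], [0, 0, 0], [0, 0, 0], [0, 0, 0], [0, 0, 0], [0, 0, 0], [0, 0, 0]]}}

```text
t: 61.9
tcp_pos: [459.6, 383.3, 128.8]
tool_rot: [-0.001, 0.074, 0.997, -0.001]
ft_force: [-0.2, 0.5, -6.1]
opening: 0.577
```

{"name": "step_arm", "arguments": {"grip": [1, 1, 1, 1, 1, 1, 1, 1, 1, 1], "linear": [[-0.0072, -0.0224, 0], [-0.0068, -0.0226, 0], [-0.0064, -0.0227, 0], [-0.006, -0.0228, 0], [-0.0057, -0.023, 0], [-0.0053, -0.023, 0], [-0.005, -0.023, 0], [-0.0045, -0.023, 0], [-0.004, -0.0232, 0], [-0.0037, -0.0233, 0]], "angular": [[0, -0.03, -0.97], [0, -0.03, -0.97], [0, -0.03, -0.97], [0, -0.03, -0.97], [0, -0.03, -0.97], [0, -0.03, -0.97], [0, -0.03, -0.97], [0, -0.03, -0.97], [0, -0.03, -0.97], [0, -0.03, -0.97]]}}

```text
t: 63.15
tcp_pos: [496.0, 143.9, 122.3]
tool_rot: [-0.004, -0.016, 1.0, -0.003]
ft_force: [-0.7, -0.2, -7.0]
opening: 0.578
```

{"name": "step_arm", "arguments": {"grip": [1, 1, 1, 1, 1, 1, 1, 1, 1, 1], "linear": [[-0.0033, -0.0233, 0], [-0.003, -0.0234, 0], [-0.0025, -0.0234, 0], [-0.002, -0.0235, 0], [-0.0017, -0.0235, 0], [-0.0013, -0.0235, 0], [-0.001, -0.022, 0], [-0.0005, -0.018, 0], [0, -0.011, 0], [0, -0.005, 0]], "angular": [[0, -0.03, -0.97], [0, -0.03, -0.97], [0, -0.03, -0.97], [0, -0.03, -0.97], [0, -0.03, -0.97], [0, -0.03, -0.97], [0, -0.03, -0.97], [0, -0.03, -0.97], [0, 0, -0.97], [0, 0, -0.97]]}}

```text
t: 64.4
tcp_pos: [527.4, -58.5, 116.6]
tool_rot: [-0.008, -0.102, 0.995, -0.003]
ft_force: [-0.4, 0.8, -6.5]
opening: 0.577
```

```bash
python3 -c "
from h import *
q=st(); go([537.8,-81.2,80],100.95,5)"
```

```text
{'t': 64.4, 'tcp_pos': [527.361, -58.538, 116.638], 'tool_rot': [-0.008, -0.102, 0.995, -0.003], 'ft_force': [-0.428, 0.789, -6.49], 'opening': 0.577}
tote xy [-54.2 -31.3]
from [527.4 -58.5 116.6] n 5
ang [-0.04, -0.18, 0.15]
lin [[-0.0012, -0.0048, 0.0073], [-0.0012, -0.0048, 0.0073], [-0.0012, -0.0048, 0.0073], [-0.0012, -0.0048, 0.0073], [-0.0012, -0.0048, 0.0073]]
```

{"name": "step_arm", "arguments": {"grip": [1, 1, 1, 1, 1, 1, 1, 1, 1, 1], "linear": [[-0.001, -0.005, 0.004], [-0.0012, -0.005, 0.006], [-0.0012, -0.005, 0.007], [-0.0012, -0.004, 0.007], [-0.001, -0.002, 0.005], [0, 0, 0.003], [0, 0, 0], [0, 0, 0], [0, 0, 0], [0, 0, 0]], "angular": [[0, -0.2, 0.15], [0, -0.2, 0.15], [0, -0.2, 0.15], [0, -0.2, 0.15], [0, -0.1, 0.1], [0, 0, 0], [0, 0, 0], [0, 0, 0], [0, 0, 0], [0, 0, 0]]}}

```text
t: 65.65
tcp_pos: [537.0, -78.0, 81.6]
tool_rot: [0.0, -0.096, 0.995, -0.001]
ft_force: [-0.1, -1.0, -6.2]
opening: 0.57
```

```bash
python3 -c "
from h import *
q=st(); go([538.1,-81.2,18],100.95,7)"
```

```text
{'t': 65.65, 'tcp_pos': [537.019, -78.025, 81.618], 'tool_rot': [0.0, -0.096, 0.995, -0.001], 'ft_force': [-0.125, -1.011, -6.246], 'opening': 0.57}
tote xy [-48.4 -52.3]
from [537.  -78.   81.6] n 7
ang [-0.02, -0.0, 0.01]
lin [[-0.0001, -0.0005, 0.0091], [-0.0001, -0.0005, 0.0091], [-0.0001, -0.0005, 0.0091], [-0.0001, -0.0005, 0.0091], [-0.0001, -0.0005, 0.0091], [-0.0001, -0.0005, 0.0091], [-0.0001, -0.0005, 0.0091]]
```

{"name": "step_arm", "arguments": {"grip": [1, 1, 1, 1, 1, 1, 1, 1, 1, 1], "linear": [[0, -0.0015, 0.002], [0, -0.001, 0.006], [0, -0.0005, 0.009], [0, 0, 0.011], [0, 0, 0.011], [0, 0, 0.009], [0, 0, 0.006], [0, 0, 0.003], [0, 0, 0], [0, 0, 0]], "angular": [[0, 0, 0], [0, 0, 0], [0, 0, 0], [0, 0, 0], [0, 0, 0], [0, 0, 0], [0, 0, 0], [0, 0, 0], [0, 0, 0], [0, 0, 0]]}}

```text
t: 66.9
tcp_pos: [537.2, -81.2, 19.9]
tool_rot: [-0.001, -0.096, 0.995, -0.001]
ft_force: [-0.1, 0.6, -7.1]
opening: 0.575
```

```bash
python3 -c "
from h import *
q=st(); go([538.1,-81.2,13.5],100.95,1)"
```

```text
{'t': 66.9, 'tcp_pos': [537.236, -81.228, 19.864], 'tool_rot': [-0.001, -0.096, 0.995, -0.001], 'ft_force': [-0.111, 0.558, -7.149], 'opening': 0.575}
tote xy [-48.8 -55.5]
from [537.2 -81.2  19.9] n 1
ang [-0.11, -0.07, 0.06]
lin [[-0.0009, -0.0001, 0.0064]]
```

{"name": "step_arm", "arguments": {"grip": [1, 1, 1, 1, 1, 1, 1, 1, 1, 1], "linear": [[-0.0005, 0, 0.002], [-0.0003, 0, 0.002], [0, 0, 0.0015], [0, 0, 0.001], [0, 0, 0.0005], [0, 0, 0], [0, 0, 0], [0, 0, 0], [0, 0, 0], [0, 0, 0]], "angular": [[0, 0, 0], [0, 0, 0], [0, 0, 0], [0, 0, 0], [0, 0, 0], [0, 0, 0], [0, 0, 0], [0, 0, 0], [0, 0, 0], [0, 0, 0]]}}

```text
t: 68.15
tcp_pos: [538.7, -81.2, 13.6]
tool_rot: [0.0, -0.096, 0.995, -0.001]
ft_force: [-0.3, 0.6, -6.9]
opening: 0.574
```

```bash
python3 -c "
from h import *
q=st(); go([538.1,-81.2,13.5],100.95,1)"
```

```text
{'t': 68.15, 'tcp_pos': [538.73, -81.228, 13.616], 'tool_rot': [0.0, -0.096, 0.995, -0.001], 'ft_force': [-0.322, 0.56, -6.923], 'opening': 0.574}
tote xy [-47.3 -55.8]
from [538.7 -81.2  13.6] n 1
ang [-0.16, 0.03, 0.06]
lin [[0.0006, 0.0001, 0.0001]]
```

{"name": "step_arm", "arguments": {"grip": [1, 1, 1, -0.5, -0.5, -0.5, -0.5, -0.5, -0.5, -0.5], "linear": [[0.0006, 0, 0.001], [0, 0, 0.0007], [0, 0, 0], [0, 0, 0], [0, 0, 0], [0, 0, 0], [0, 0, 0], [0, 0, -0.005], [0, 0, -0.012], [0, 0, -0.016]], "angular": [[0, 0, 0], [0, 0, 0], [0, 0, 0], [0, 0, 0], [0, 0, 0], [0, 0, 0], [0, 0, 0], [0, 0, 0], [0, 0, 0], [0, 0, 0]]}}

```text
t: 69.4
tcp_pos: [540.2, -81.7, 50.2]
tool_rot: [0.003, -0.096, 0.995, -0.002]
ft_force: [-0.6, -0.8, -0.2]
opening: 0.752
```

{"name": "step_arm", "arguments": {"grip": [-0.5, -0.5, -0.5, -0.5, -0.5, -0.5, -0.5, -0.5, -0.5, -0.5], "linear": [[0, 0, -0.018], [0, 0, -0.018], [0, 0, -0.018], [0, 0, -0.018], [0, 0, -0.012], [0, 0, -0.006], [0, 0, 0], [0, 0, 0], [0, 0, 0], [0, 0, 0]], "angular": [[0, 0, 0], [0, 0, 0], [0, 0, 0], [0, 0, 0], [0, 0, 0], [0, 0, 0], [0, 0, 0], [0, 0, 0], [0, 0, 0], [0, 0, 0]]}}

```text
t: 70.65
tcp_pos: [539.9, -81.4, 148.4]
tool_rot: [0.005, -0.096, 0.995, -0.003]
ft_force: [0.2, 0.5, 0.1]
opening: 0.758
```

```bash
python3 -c "
from h import *
q=st(); go([446.9,285.1,110],81.8,20)"
```

```text
{'t': 70.65, 'tcp_pos': [539.907, -81.425, 148.378], 'tool_rot': [0.005, -0.096, 0.995, -0.003], 'ft_force': [0.216, 0.473, 0.141], 'opening': 0.758}
tote xy [-46.2 -56.2]
from [539.9 -81.4 148.4] n 20
ang [-0.01, 0.03, 0.96]
lin [[0.0011, 0.0189, 0.0018], [0.0014, 0.0189, 0.0018], [0.0017, 0.0188, 0.0018], [0.002, 0.0188, 0.0018], [0.0023, 0.0188, 0.0018], [0.0027, 0.0187, 0.0018], [0.003, 0.0187, 0.0018], [0.0033, 0.0186, 0.0018], [0.0036, 0.0186, 0.0018], [0.0039, 0.0185, 0.0018], [0.0042, 0.0184, 0.0018], [0.0045, 0.0184, 0.0019], [0.0048, 0.0183, 0.0019], [0.0051, 0.0182, 0.0019], [0.0054, 0.0181, 0.0019], [0.0057, 0.018, 0.0019], [0.006, 0.0179, 0.0019], [0.0063, 0.0178, 0.0019], [0.0066, 0.0177, 0.0019], [0.0069, 0.0176, 0.0019]]
```

{"name": "step_arm", "arguments": {"grip": [-0.2, -0.2, -0.2, -0.2, -0.2, -0.2, -0.2, -0.2, -0.2, -0.2], "linear": [[0.001, 0.019, 0.001], [0.0014, 0.019, 0.001], [0.0017, 0.019, 0.001], [0.002, 0.0188, 0.001], [0.0023, 0.0188, 0.001], [0.0027, 0.0187, 0.001], [0.003, 0.0187, 0.001], [0.0033, 0.0186, 0.001], [0.0036, 0.0186, 0.001], [0.004, 0.0185, 0.001]], "angular": [[0, 0, 0.96], [0, 0, 0.96], [0, 0, 0.96], [0, 0, 0.96], [0, 0, 0.96], [0, 0, 0.96], [0, 0, 0.96], [0, 0, 0.96], [0, 0, 0.96], [0, 0, 0.96]]}}

```text
t: 71.9
tcp_pos: [491.2, 106.8, 133.5]
tool_rot: [0.002, -0.008, 1.0, -0.002]
ft_force: [-0.1, 0.4, 0.1]
opening: 0.6
```

{"name": "step_arm", "arguments": {"grip": [-0.2, -0.2, -0.2, -0.2, -0.2, -0.2, -0.2, -0.2, -0.2, -0.2], "linear": [[0.0042, 0.0184, 0.001], [0.0045, 0.0184, 0.001], [0.0048, 0.0183, 0.001], [0.005, 0.018, 0.001], [0.0054, 0.018, 0.001], [0.0057, 0.018, 0.001], [0.006, 0.018, 0.001], [0.006, 0.015, 0.001], [0.0045, 0.011, 0], [0.0025, 0.006, 0]], "angular": [[0, 0, 0.96], [0, 0, 0.96], [0, 0, 0.96], [0, 0, 0.96], [0, 0, 0.96], [0, 0, 0.96], [0, 0, 0.96], [0, 0, 0.96], [0, 0, 0.96], [0, 0, 0.96]]}}

```text
t: 73.15
tcp_pos: [447.6, 274.2, 121.2]
tool_rot: [0.0, 0.078, 0.997, -0.003]
ft_force: [-0.5, 0.4, 0.5]
opening: 0.6
```

```bash
python3 -c "
from h import *
q=st(); go([446.9,285.1,24],81.8,8)"
```

```text
{'t': 73.15, 'tcp_pos': [447.65, 274.162, 121.197], 'tool_rot': [0.0, 0.078, 0.997, -0.003], 'ft_force': [-0.476, 0.368, 0.463], 'opening': 0.6}
tote xy [-69.2 310.5]
from [447.6 274.2 121.2] n 8
ang [-0.04, 0.01, -0.09]
lin [[0.0003, 0.0014, 0.0121], [0.0003, 0.0014, 0.0121], [0.0003, 0.0014, 0.0121], [0.0003, 0.0014, 0.0121], [0.0003, 0.0014, 0.0121], [0.0003, 0.0014, 0.0121], [0.0003, 0.0014, 0.0121], [0.0003, 0.0013, 0.0121]]
```

{"name": "step_arm", "arguments": {"grip": [-0.2, -0.2, -0.2, -0.2, -0.2, -0.2, -0.2, -0.2, -0.2, -0.2], "linear": [[0.0005, 0.003, 0.007], [0.0005, 0.003, 0.012], [0.0005, 0.002, 0.014], [0, 0.001, 0.014], [0, 0.0005, 0.014], [0, 0, 0.012], [0, 0, 0.009], [0, 0, 0.004], [0, 0, 0.001], [0, 0, 0]], "angular": [[0, 0, -0.3], [0, 0, -0.2], [0, 0, -0.2], [0, 0, 0], [0, 0, 0], [0, 0, 0], [0, 0, 0], [0, 0, 0], [0, 0, 0], [0, 0, 0]]}}

```text
t: 74.4
tcp_pos: [447.3, 282.3, 26.5]
tool_rot: [-0.0, 0.072, 0.997, -0.004]
ft_force: [0.1, -1.0, 1.0]
opening: 0.602
```

```bash
python3 -c "
from h import *
q=st(); go([446.9,285.1,22.2],81.8,1)"
```

```text
{'t': 74.4, 'tcp_pos': [447.307, 282.308, 26.48], 'tool_rot': [-0.0, 0.072, 0.997, -0.004], 'ft_force': [0.066, -1.031, 0.951], 'opening': 0.602}
tote xy [-68.  318.5]
from [447.3 282.3  26.5] n 1
ang [-0.45, -0.02, -0.02]
lin [[0.0008, 0.0027, 0.0043]]
```

{"name": "step_arm", "arguments": {"grip": [-0.2, -0.2, -0.2, 1, 1, 1, 1, 1, 1, 1], "linear": [[0.0003, 0.0015, 0.002], [0.0003, 0.001, 0.0015], [0, 0, 0.0005], [0, 0, 0], [0, 0, 0], [0, 0, 0], [0, 0, 0], [0, 0, 0], [0, 0, 0], [0, 0, 0]], "angular": [[-0.2, 0, 0], [-0.2, 0, 0], [0, 0, 0], [0, 0, 0], [0, 0, 0], [0, 0, 0], [0, 0, 0], [0, 0, 0], [0, 0, 0], [0, 0, 0]]}}

```text
t: 75.65
tcp_pos: [447.8, 285.4, 23.6]
tool_rot: [0.001, 0.072, 0.997, 0.0]
ft_force: [-0.6, 0.3, 0.5]
opening: 0.134
```

```bash
python3 -c "
from h import *
q=st(); go([517,27.8,130],100.95,10,([q[0],q[1],130],81.8))"
```

```text
{'t': 75.65, 'tcp_pos': [447.755, 285.39, 23.585], 'tool_rot': [0.001, 0.072, 0.997, 0.0], 'ft_force': [-0.55, 0.319, 0.483], 'opening': 0.134}
tote xy [-67.  321.5]
from [447.8 285.4 130. ] n 10
ang [0.0, 0.0, -1.92]
lin [[-0.0105, -0.0245, 0.0], [-0.0097, -0.0248, 0.0], [-0.0089, -0.0252, 0.0], [-0.008, -0.0254, 0.0], [-0.0072, -0.0257, 0.0], [-0.0063, -0.0259, 0.0], [-0.0054, -0.0261, 0.0], [-0.0046, -0.0263, 0.0], [-0.0037, -0.0264, 0.0], [-0.0028, -0.0265, 0.0]]
```

{"name": "step_arm", "arguments": {"grip": [1, 1, 1, 1, 1, 1, 1, 1, 1, 1], "linear": [[0, 0, -0.005], [0, 0, -0.012], [0, 0, -0.015], [0, 0, -0.015], [0, 0, -0.015], [0, 0, -0.014], [0, 0, -0.012], [0, 0, -0.008], [0, 0, -0.004], [0, 0, 0]], "angular": [[0, 0, 0], [0, 0, 0], [0, 0, 0], [0, 0, 0], [0, 0, 0], [0, 0, 0], [0, 0, 0], [0, 0, 0], [0, 0, 0], [0, 0, 0]]}}

```text
t: 76.9
tcp_pos: [447.4, 285.2, 130.6]
tool_rot: [0.001, 0.072, 0.997, 0.0]
ft_force: [0.4, 0.1, -3.6]
opening: 0.124
```

{"name": "step_arm", "arguments": {"grip": [1, 1, 1, 1, 1, 1, 1, 1, 1, 1], "linear": [[-0.0105, -0.0245, 0], [-0.0097, -0.0248, 0], [-0.009, -0.025, 0], [-0.008, -0.0254, 0], [-0.0072, -0.0257, 0], [-0.0063, -0.026, 0], [-0.0054, -0.026, 0], [-0.004, -0.022, 0], [-0.0025, -0.015, 0], [-0.001, -0.008, 0]], "angular": [[0, -0.05, -1.92], [0, -0.05, -1.92], [0, -0.05, -1.92], [0, -0.05, -1.92], [0, -0.05, -1.92], [0, -0.05, -1.92], [0, -0.05, -1.92], [0, -0.05, -1.92], [0, -0.05, -1.92], [0, -0.05, -1.92]]}}

```text
t: 78.15
tcp_pos: [507.8, 54.4, 122.4]
tool_rot: [-0.001, -0.102, 0.995, -0.001]
ft_force: [-0.1, 0.5, -2.9]
opening: 0.129
```

```bash
python3 -c "
from h import *
q=st(); go([517.8,27.9,90],101,6)"
```

```text
{'t': 78.15, 'tcp_pos': [507.765, 54.409, 122.449], 'tool_rot': [-0.001, -0.102, 0.995, -0.001], 'ft_force': [-0.141, 0.467, -2.914], 'opening': 0.129}
tote xy [-52.   83.3]
from [507.8  54.4 122.4] n 6
ang [-0.01, -0.03, 0.12]
lin [[-0.0008, -0.0047, 0.0054], [-0.0008, -0.0047, 0.0054], [-0.0008, -0.0047, 0.0054], [-0.0008, -0.0047, 0.0054], [-0.0008, -0.0047, 0.0054], [-0.0008, -0.0047, 0.0054]]
```

{"name": "step_arm", "arguments": {"grip": [1, 1, 1, 1, 1, 1, 1, 1, 1, 1], "linear": [[-0.001, -0.006, 0.003], [-0.001, -0.006, 0.006], [-0.001, -0.006, 0.006], [-0.0007, -0.004, 0.006], [-0.0005, -0.002, 0.004], [0, 0, 0.002], [0, 0, 0], [0, 0, 0], [0, 0, 0], [0, 0, 0]], "angular": [[0, 0, 0.2], [0, 0, 0.2], [0, 0, 0.2], [0, 0, 0.1], [0, 0, 0], [0, 0, 0], [0, 0, 0], [0, 0, 0], [0, 0, 0], [0, 0, 0]]}}

```text
t: 79.4
tcp_pos: [516.2, 31.0, 92.0]
tool_rot: [-0.003, -0.095, 0.995, -0.0]
ft_force: [-0.6, -0.8, -2.7]
opening: 0.13
```

```bash
python3 -c "
from h import *
q=st(); go([517.8,27.9,30],101,1)"
```

```text
{'t': 79.4, 'tcp_pos': [516.235, 30.97, 92.013], 'tool_rot': [-0.003, -0.095, 0.995, -0.0], 'ft_force': [-0.622, -0.8, -2.691], 'opening': 0.13}
tote xy [-48.1  58.7]
from [516.2  31.   92. ] n 1
ang [-0.01, -0.32, -0.09]
lin [[-0.0013, -0.0033, 0.062]]
```

{"name": "step_arm", "arguments": {"grip": [1, 1, 1, 1, 1, 1, 1, 1, 1, 1], "linear": [[-0.0005, -0.0017, 0.002], [-0.0003, -0.001, 0.006], [0, -0.0004, 0.009], [0, 0, 0.011], [0, 0, 0.011], [0, 0, 0.009], [0, 0, 0.006], [0, 0, 0.002], [0, 0, 0], [0, 0, 0]], "angular": [[0, -0.2, -0.1], [0, -0.1, 0], [0, 0, 0], [0, 0, 0], [0, 0, 0], [0, 0, 0], [0, 0, 0], [0, 0, 0], [0, 0, 0], [0, 0, 0]]}}

```text
t: 80.65
tcp_pos: [517.2, 27.8, 31.3]
tool_rot: [-0.001, -0.096, 0.995, -0.0]
ft_force: [-0.2, 0.7, -2.6]
opening: 0.129
```

```bash
python3 -c "
from h import *
q=st(); go([517.8,27.9,25.6],101,1)"
```

```text
{'t': 80.65, 'tcp_pos': [517.238, 27.849, 31.275], 'tool_rot': [-0.001, -0.096, 0.995, -0.0], 'ft_force': [-0.18, 0.653, -2.601], 'opening': 0.129}
tote xy [-47.7  55.4]
from [517.2  27.8  31.3] n 1
ang [0.0, -0.07, 0.02]
lin [[-0.0006, -0.0001, 0.0057]]
```

{"name": "step_arm", "arguments": {"grip": [1, 1, 1, 1, 1, 1, 1, 1, 1, 1], "linear": [[0, 0, 0.002], [0, 0, 0.002], [0, 0, 0.0015], [0, 0, 0.001], [0, 0, 0.0005], [0, 0, 0], [0, 0, 0], [0, 0, 0], [0, 0, 0], [0, 0, 0]], "angular": [[0, 0, 0], [0, 0, 0], [0, 0, 0], [0, 0, 0], [0, 0, 0], [0, 0, 0], [0, 0, 0], [0, 0, 0], [0, 0, 0], [0, 0, 0]]}}

```text
t: 81.9
tcp_pos: [517.9, 27.8, 25.6]
tool_rot: [0.0, -0.096, 0.995, -0.0]
ft_force: [-0.2, 0.7, -1.4]
opening: 0.131
```

```bash
python3 -c "
from h import *
q=st(); go([517.8,27.9,25.6],101,1)"
```

```text
{'t': 81.9, 'tcp_pos': [517.906, 27.837, 25.598], 'tool_rot': [0.0, -0.096, 0.995, -0.0], 'ft_force': [-0.189, 0.72, -1.376], 'opening': 0.131}
tote xy [-47.1  55.3]
from [517.9  27.8  25.6] n 1
ang [-0.02, 0.05, 0.02]
lin [[0.0001, 0.0001, 0.0]]
```

Spot on and touching down. Release, lift, and take the same look as at first.

{"name": "step_arm", "arguments": {"grip": [1, 1, 0, 0, 0, 0, 0, 0, 0, 0], "linear": [[0, 0, 0.0007], [0, 0, 0], [0, 0, 0], [0, 0, 0], [0, 0, 0], [0, 0, 0], [0, 0, -0.006], [0, 0, -0.015], [0, 0, -0.02], [0, 0, -0.02]], "angular": [[0, 0, 0], [0, 0, 0], [0, 0, 0], [0, 0, 0], [0, 0, 0], [0, 0, 0], [0, 0, 0], [0, 0, 0], [0, 0, 0], [0, 0, 0]]}}

```text
t: 83.15
tcp_pos: [518.1, 27.8, 89.6]
tool_rot: [0.001, -0.096, 0.995, -0.0]
ft_force: [0.2, 0.1, -1.0]
opening: 0.502
```

{"name": "step_arm", "arguments": {"grip": [-1, -1, -1, -1, -1, -1, -1, -1, -1, -1], "linear": [[0, 0, -0.02], [-0.003, -0.003, -0.025], [-0.006, -0.006, -0.025], [-0.006, -0.006, -0.025], [-0.006, -0.006, -0.025], [-0.006, -0.006, -0.025], [-0.004, -0.005, -0.02], [-0.002, -0.003, -0.015], [0, 0, -0.008], [0, 0, 0]], "angular": [[0, 0, 0], [0, 0, 0], [0, 0, 0], [0, 0, 0], [0, 0, 0], [0, 0, 0], [0, 0, 0], [0, 0, 0], [0, 0, 0], [0, 0, 0]]}}

```text
t: 84.4
tcp_pos: [557.3, -0.8, 300.1]
tool_rot: [0.01, -0.096, 0.995, -0.001]
ft_force: [1.1, 0.4, 1.1]
opening: 1.0
```

Run:
```python
from h import *
st(); go([559.1,-22.6,288.3],103,1)
c=cap('wrist','w9'); np.savez('w9.npz',**{k:c[k] for k in c})
u=[proj(c,tote(x,y,48)) for x in(-106,106) for y in(-121,121)]; print(np.round(u).tolist())
x0,y0=[int(v)-8 for v in np.min(u,0)]; x1,y1=[int(v)+10 for v in np.max(u,0)]; y0=max(y0,0)
i=cv2.convertScaleAbs(c['image'][y0:y1,x0:x1,::-1],alpha=1.6); print(x0,y0,i.shape)
cv2.imwrite('pics/w9c.png',cv2.resize(i,None,fx=3,fy=3,interpolation=cv2.INTER_CUBIC))
```

```text
{'t': 84.4, 'tcp_pos': [557.34, -0.826, 300.073], 'tool_rot': [0.01, -0.096, 0.995, -0.001], 'ft_force': [1.087, 0.442, 1.148], 'opening': 1.0}
tote xy [-13.8  19.6]
from [557.3  -0.8 300.1] n 1
ang [-0.29, 1.08, -1.97]
lin [[0.0027, -0.0217, 0.0118]]
[[206.0, 95.0], [395.0, 94.0], [219.0, 244.0], [385.0, 245.0]]
198 85 (170, 206, 3)
```

View pics/w9c.png

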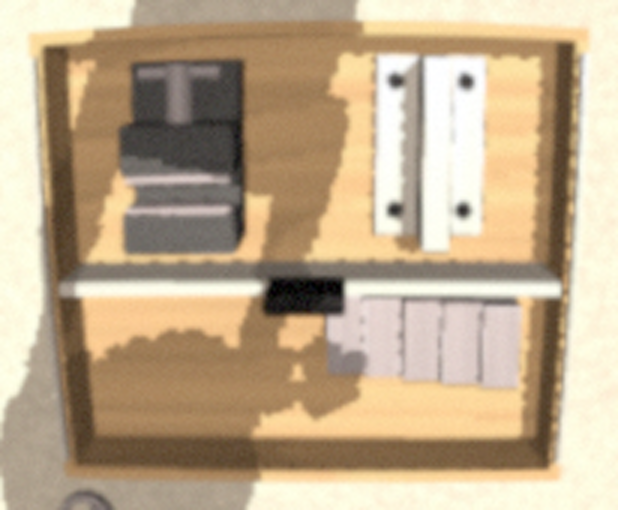

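Vise, bracket and step block are all upright. The divider line is at row 287. I'll measure the poses the same way as at the start.

Run:
```python
from h import *
d=np.load('w9.npz'); c={k:d[k] for k in d}; c['n']='wrist'; c['f']=float(c['f'])
W=lambda u,v,z:onz(c,(u+.5)/3-.5+198,(v+.5)/3-.5+85,z)[:2]
cor=[W(30,36,45),W(588,32,45),W(556,476,45),W(66,476,45)]
e=lambda a,b:np.round([np.linalg.norm(b-a),np.degrees(np.arctan2(*(b-a)[::-1]))],1).tolist()
print('front',e(cor[0],cor[1]),'back',e(cor[3],cor[2]),'L',e(cor[0],cor[3]),'R',e(cor[1],cor[2]))
C=np.mean(cor,0); v=(cor[1]-cor[0]+cor[2]-cor[3]); th=np.arctan2(v[1],v[0])-np.pi/2; print('C',C,np.degrees(th))
A=np.array([[np.cos(th),np.sin(th)],[-np.sin(th),np.cos(th)]])
T=lambda u,v,z:np.round(A@(W(u,v,z)-C),1).tolist()
print('div',T(61,289,47),T(559,289,47))
print('bracket base',[T(u,v,16) for u,v in((376,56),(487,57),(481,236),(375,234))])
print('web top',[T(u,v,53) for u,v in((423,56),(451,57),(447,251),(420,251))])
print('vise base -x',[T(u,v,24) for u,v in((132,62),(243,62))])
print('vise jaws',[T(u,v,50) for u,v in((122,124),(238,124),(126,210),(240,208),(124,252),(236,252))])
```

```text
front [240.6, 100.9] back [239.5, 101.4] L [210.0, 10.9] R [207.7, 10.5]
C [575.35529787 -17.96835719] 11.139752603796202
div [9.5, -111.7] [10.0, 112.7]
bracket base [[-90.4, 31.2], [-90.8, 81.5], [-7.1, 80.8], [-7.7, 31.0]]
web top [[-91.1, 49.7], [-90.9, 61.3], [-8.1, 61.1], [-8.0, 49.5]]
vise base -x [[-90.4, -78.5], [-88.4, -27.9]]
vise jaws [[-64.2, -77.7], [-62.7, -27.5], [-26.6, -77.8], [-26.5, -27.5], [-7.8, -79.9], [-7.1, -29.9]]
```

```bash
python3 -c "
from h import *
print(manip.sense()['ft_force']); print(manip.sign_off())"
```

```text
[-0.47882128 -1.34391799  1.31389719]
the job is handed in; nothing more can be done
None
```

The job is done as asked and handed in at about 84 s, within the 141 s limit.

**What I did, in order:**
1. I stood the vise, then the bracket, on the cork mat.
2. I slid the divider forward 50 mm by its tab.
3. I set the V-block in the middle of the larger grey plate and slid the divider back until it would move no further.
4. I put the vise, then the bracket, back in the tote. The step block was never touched.

**Last checks:**

| Item | Result |
|---|---|
| Divider | At tote x about 9.8 mm; the stop is nominally 10 |
| Bracket | Within about 1 mm of its start, square |
| Vise | Within about 1 mm along tote x |
| V-block | Upright and centred within about 2 mm, groove along the slots (wrist view just after release) |
| Wrist force | About 7 N at most in the readings taken |

**Where readings disagreed:** the final picture put the vise 0 to 2 mm off in tote y, depending on which edge I used, which would mean about 1° of yaw. I took this as pixel noise, because the gripper's release pose and angle matched the original grasp to about 1 mm and 0.1°.

I did not look at the V-block again at the end, because the arm did not go near the plate after releasing it.

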